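Fetch the small honey jar from behind the bottles and put it on the scale

TASK

The small honey jar in the wooden stock tray is hemmed in by three taller bottles: first stand all three bottles upright on the metal side tray, leaving the jar where it is meanwhile. Then set the jar upright in the middle of the scale's pan while the bottles wait on the side tray, and finally stand each bottle back upright in the stock tray on the very spot where it stood at first (to within about a centimetre). Do not let anything fall over, and leave the tape roll, the little carton and the drinking flask alone.

Things in the scene. Friction and masses are not known exactly. Their poses are not given: they have to be found in the camera images.
- bear_bottle: Bear-shaped honey bottle, 138 mm tall, amber with a yellow screw cap, upright; origin at the centre of its underside, z up. Round torso 54 mm across from the base to 78 mm up (good to grip 50 to 75 mm up, any direction), head 50 mm across above it, ears and snout, cap 34 mm across. The face looks along its -x. About 0.36 kg.
- square_bottle: Square honey bottle, 128 mm tall, amber with a yellow screw cap, upright; origin at the centre of its underside, z up. Body 50 x 50 mm up to 102 mm, its flat sides square to its own x and y axes (grip across two flats, 50 to 95 mm up), cap 42 mm across, paper label on the -x side. About 0.34 kg.
- tall_bottle: Tall slim round honey bottle, 165 mm tall, amber with a yellow screw cap, upright; origin at the centre of its underside, z up. Straight 50 mm diameter up to 125 mm (grip there, any direction), then a shoulder and a cap 29 mm across; a paper band around the body. About 0.38 kg.
- small_jar: Small low round honey jar, 45 mm tall, amber, 56 mm across, with a wide yellow lid 58 mm across on top (32 to 45 mm up); origin at the centre of its underside, z up. The bottles stand left, right and in front (-x) of it, about 63 mm away centre to centre: too close for a gripper. About 0.12 kg.
- stock_tray: Fixed wooden tray, 170 (x) x 220 (y) x 12 mm, floor 5 mm thick, rim 5 mm wide. Origin at the centre of its underside. Four ring marks 60 mm across on its floor, in its frame: the jar's at (30, 0) mm, the bottles' at (30, 63), (30, -63) and (-33, 0). Which bottle stands on which mark varies; each starts within 3 mm of its mark and must return to where it stood.
- side_tray: Fixed shallow empty aluminium tray, 280 (x) x 130 (y) x 12 mm, floor 5 mm thick, rim 5 mm wide that stands 7 mm above the floor; the side area for the three bottles, which fit in a row along its x. Origin at the centre of its underside. It may lie to the left or the right of the stock tray.
- scale: Fixed bench scale with a white housing, 185 (x) x 140 (y) mm, and a round steel pan 128 mm across whose flat top is 40 mm above the table; the pan does not move. Origin on the table directly below the centre of the pan. The dark display is on the -x side. It lies on the other side of the stock tray from the side tray.
- tape_roll: Bystander: cardboard-coloured roll of tape lying flat, 100 mm across, 48 mm high, with a 76 mm hole; origin at the centre of its underside.
- carton_small: Bystander: small closed cardboard carton, 90 (x) x 130 (y) x 55 mm high; origin at the centre of its underside.
- flask: Bystander: pale translucent drinking flask with a grey cap, 72 mm across, 195 mm tall, upright; origin at the centre of its underside.
There are look-alikes about, which are no part of the job. What is shaped like the tall_bottle but pink or turquoise is not meant.

How it is judged:
On the way, in this order (a step that is already met when the one before it is completed fails the run):
1. all three bottles stand on the side tray, and the small jar is still in its place in the stock tray (x of bear_bottle in the frame of side_tray between -0.125 and 0.125 m and y of bear_bottle in the frame of side_tray between -0.05 and 0.05 m and z of bear_bottle in the frame of side_tray between 0 and 0.01 m and angle between each of bear_bottle, square_bottle, tall_bottle's own z axis and vertical below 0.1 rad and linear speed of each of bear_bottle, square_bottle, tall_bottle below 0.03 m/s and x of square_bottle in the frame of side_tray between -0.125 and 0.125 m and y of square_bottle in the frame of side_tray between -0.05 and 0.05 m and z of square_bottle in the frame of side_tray between 0 and 0.01 m and x of tall_bottle in the frame of side_tray between -0.125 and 0.125 m and y of tall_bottle in the frame of side_tray between -0.05 and 0.05 m and z of tall_bottle in the frame of side_tray between 0 and 0.01 m and distance of small_jar from where it was at the start of the episode below 0.03 m), for 0.2 s.
2. the small jar stands in the middle of the scale's pan while the three bottles stand on the side tray (horizontal distance between small_jar and scale below 0.015 m and z of small_jar in the frame of scale between 0.036 and 0.045 m and angle between each of small_jar, bear_bottle, square_bottle, tall_bottle's own z axis and vertical below 0.1 rad and linear speed of each of small_jar, bear_bottle, square_bottle, tall_bottle below 0.03 m/s and x of bear_bottle in the frame of side_tray between -0.125 and 0.125 m and y of bear_bottle in the frame of side_tray between -0.05 and 0.05 m and z of bear_bottle in the frame of side_tray between 0 and 0.01 m and x of square_bottle in the frame of side_tray between -0.125 and 0.125 m and y of square_bottle in the frame of side_tray between -0.05 and 0.05 m and z of square_bottle in the frame of side_tray between 0 and 0.01 m and x of tall_bottle in the frame of side_tray between -0.125 and 0.125 m and y of tall_bottle in the frame of side_tray between -0.05 and 0.05 m and z of tall_bottle in the frame of side_tray between 0 and 0.01 m), for 0.2 s.
At the end, for the whole second after the job is handed in: The small jar stands upright on the scale, within 15 mm of the pan's centre, and each of the three bottles stands upright in the stock tray within 15 mm of where it stood at the start; all at rest (horizontal distance between small_jar and scale below 0.015 m and z of small_jar in the frame of scale between 0.036 and 0.045 m and angle between each of small_jar, bear_bottle, square_bottle, tall_bottle's own z axis and vertical below 0.1 rad and linear speed of each of small_jar, bear_bottle, square_bottle, tall_bottle below 0.03 m/s and distance of each of bear_bottle, square_bottle, tall_bottle from where it was at the start of the episode below 0.015 m); the robot touches nothing.
It fails at once if a bottle or the jar is tipped over (angle between any of bear_bottle, square_bottle, tall_bottle, small_jar's own z axis and vertical above 0.6 rad).
It fails at once if the tape roll, the little carton or the flask is moved by more than 25 mm (distance of any of tape_roll, carton_small, flask from where it was at the start of the episode above 0.025 m).
It also fails if it takes over 144 s, if anything falls off the work surface, if the arm or the gripper's body presses on something with over 40 N, if the wrist force passes 120 N, or if a joint passes its speed limit or range.

ROBOT

A 7-joint arm with a two-finger parallel gripper is mounted at the origin on the work surface. World frame = base frame: x ahead of the robot, y to its left, z up, the work surface at z = 0. Lengths are in m, angles in rad, forces in N, time in s.
With the tool pointing down it reaches from about 0.4 to 0.85 m from the base axis. Payload 4.5 kg.
Tool frame: the origin (TCP) lies midway between the tips of the shut fingers; the grasp point (between the pads) lies 19 mm behind it (r.grip_point_offset is the distance from the TCP to the grasp point, in m); z points along the fingers, y is the line along which they close (so a half turn about z gives the same grasp; the last joint's range is limited). The gripper opens to 88 mm and grips with 3 to 60 N. Pads are 18 mm wide; open, the fingers measure 123 mm over their backs; the gripper's body (75 mm by 187 mm) begins 45 mm behind the grasp point.
Start: joints at [1.143, 0.689, -0.195, 1.565, 0.157, 0.902, -0.215], TCP at [0.279, -0.56, 0.239] pointing down, gripper open.
Joint ranges: [-3.01, 3.01], [-0.46, 2.08], [-1.47, 1.51], [0.13, 2.56], [-1, 4.14], [0.04, 2.09], [-2.66, 2.66]. Speed limits (rad/s): [2.57, 2.57, 3.14, 3.14, 3.14, 3.14, 3.14].

INTERFACE

Orientations are given as a unit quaternion [x, y, z, w].
In Python, from plant import r, optics gives the robot as it stands.
- The arm moves only by the shell command python3 -m pendant 'ROWS' [OPENING] [FORCE]. ROWS is JSON, a list of rows, each a list of 6 numbers: the shift along the tool's x, y, z as a fraction of full scale, then the turn, a rotation vector about the tool's x, y, z as a fraction of full scale. A call has 1 to 5 rows; each row shifts and turns the commanded pose from where the row before left it, along the tool's axes as they then stand; what a row does not reach is not made up. Full scale, the value 1, is 0.025 m for a shift and pi rad for a turn. A row lasts 1/12 s, in which the tool goes at most 41.7 mm and 7.16 degrees, less where a joint would pass 70% of its speed; a pose out of reach is approached as far as the arm can. A call with a number of a shift or a turn outside -1 to 1 is refused whole. A call with a gripper value outside its range is refused whole. OPENING is the opening, from -1 (shut) to 1 (fully open), set as the call begins (- or left out, the last holds). The fingers move at their own pace and stop on an object; FORCE is the grip in N (left out, the last holds). Time passes only in rows, so rows that do not move let the fingers close. It gives the time, the measured TCP pose, the force, the opening and the grip force at its end, in the units of the state.
- r.get_state(): the state, without advancing time (a new reading comes with each control period).
- optics.snapshot(name): name is "scene" or "top"; returns (picture, depth): 400x640x3 uint8, blue, green, red; 400x640 float32, m along the optical axis (not along the pixel's ray), 0 where there is no reading.
- optics.calibration(name): a dict with "vfov" (degrees; the focal length in pixels is half the picture's height over the tangent of half this angle, whatever the lens; pixels are square), "cx", "cy" (the principal point, pixels), "cam_to_world" (4x4, takes a point from camera to world coordinates). Camera axes: x right, y up, looking along -z (the intrinsics and any distortion apply to the point x, -y, -z); pixel columns grow to the right and rows downward; lengths in m; the calibration is good to about 2 mm. A picture is of the moment at which its call begins. calibration takes no time and is no camera call.
- r.finish_job(): hands the job in; it is judged then, once.
The state is a dict: "clock": time; "q": joint angles; "qd": joint speeds; "joint_torque": joint torques, N m; "tool_pos": TCP position; "eef_rot": TCP orientation; "contact_force": force on the tool from outside, world axes, zero at the start; "moment": the same for the moment, N m; "opening": opening from 0.0 (shut) to 1.0 (fully open); "finger_force": force on a finger pad.
Only numpy, scipy, OpenCV 4.12 (cv2) and the standard library are available. Lean on these libraries where they do the work, as an engineer would, in place of code of your own. Each camera call takes 0.05 s, during which the arm holds its last target. There are 200 camera calls.

## Working session

There is one attempt and no reset: what is moved stays moved. The work goes in short steps, Python scripts to look and compute and a shell command to move; the robot and the scene stay as the last step left them, time stands still between calls to the robot, and variables do not carry over. Pictures are saved under pics/ and viewed, at most 14 in all, crops included, and the job is handed in when it is done.

```bash
ls; mkdir -p pics; cat > a.py <<'E'
from plant import r, optics
import cv2, numpy as np
for n in ("scene","top"):
    p,d=optics.snapshot(n); cv2.imwrite(f"pics/{n}0.png",p); np.savez(f"{n}0.npz",p=p,d=d)
    print(n,{k:np.round(v,4).tolist() if not isinstance(v,(str,type(None))) else v for k,v in optics.calibration(n).items()}, (d>0).mean())
s=r.get_state(); print(s, r.grip_point_offset)
E
python3 a.py
```

```text
pics
scene {'vfov': 52.576, 'cx': 323.6945, 'cy': 205.2462, 'cam_to_world': [[0.691, -0.4876, 0.5337, 1.0377], [0.7229, 0.4728, -0.5039, -0.4318], [-0.0066, 0.734, 0.6791, 0.6238], [0.0, 0.0, 0.0, 1.0]]} 0.995984375
top {'vfov': 46.2887, 'cx': 315.8198, 'cy': 203.4011, 'cam_to_world': [[-0.0016, 0.9906, -0.1368, 0.4222], [-1.0, -0.0018, -0.0019, 0.0123], [-0.0021, 0.1368, 0.9906, 1.1044], [0.0, 0.0, 0.0, 1.0]]} 0.996078125
{'clock': 0.1, 'q': array([ 1.14279702,  0.68986956, -0.19449677,  1.56623376,  0.15733771,
        0.90247161, -0.21511553]), 'qd': array([ 0.00094564, -0.00287581,  0.00034002, -0.00093064, -0.00114268,
       -0.00159024,  0.00226348]), 'joint_torque': array([-2.36914078e-03, -5.28493023e+01, -1.27093256e+00, -1.53832984e+01,
       -5.25370846e-02,  2.05944387e-03,  2.23544600e-05]), 'tool_pos': array([ 0.2781715 , -0.55906723,  0.23801037]), 'eef_rot': array([ 9.73453107e-01,  2.28885160e-01, -2.58459387e-04, -7.51789150e-04]), 'contact_force': array([ 0.28957946, -0.31626503, -0.27525543]), 'moment': array([ 0.04046983, -0.03916228,  0.00580197]), 'finger_force': 0.0, 'opening': 0.997128552328232} 0.0187
```

View pics/top0.png

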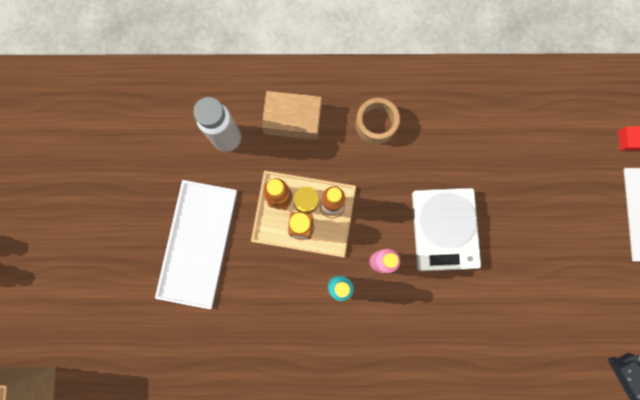

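View pics/scene0.png

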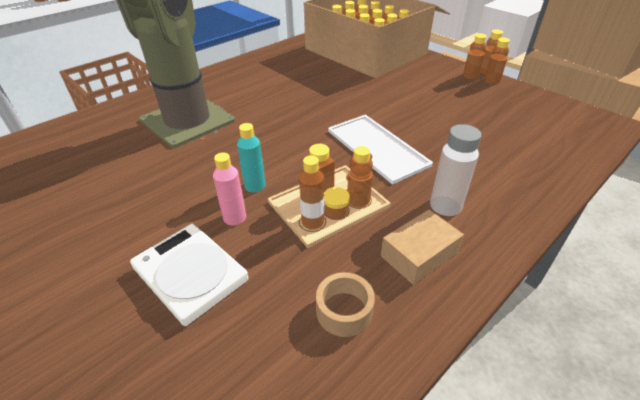

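The top view shows the stock tray around (304,214). The bear is at (276,190) on the left, the tall bottle at (333,200) on the right, the square bottle at (300,225) in front, and the jar at (306,200). The side tray is at (197,245) and the scale pan at (448,220). The pink and turquoise look-alikes are at (385,260) and (341,288).

```bash
cat > h.py <<'E'
from plant import r, optics
import cv2, numpy as np
def snap(n):
    return optics.snapshot(n)
def rays(n,uv):
    c=optics.calibration(n); f=200/np.tan(np.radians(c["vfov"]/2)); T=np.array(c["cam_to_world"])
    uv=np.atleast_2d(uv).astype(float)
    d=np.c_[(uv[:,0]-c["cx"])/f,-(uv[:,1]-c["cy"])/f,-np.ones(len(uv))]
    return T[:3,3],d@T[:3,:3].T
def onplane(n,uv,z):
    o,d=rays(n,uv); return o+d*((z-o[2])/d[:,2])[:,None]
def cloud(n,d):
    v,u=np.mgrid[:400,:640]; o,D=rays(n,np.c_[u.ravel(),v.ravel()])
    return (o+D*d.ravel()[:,None]).reshape(400,640,3)
def yellow(p):
    h=cv2.cvtColor(p,cv2.COLOR_BGR2HSV); return cv2.inRange(h,(21,150,150),(33,255,255))
def comps(m,mn=40):
    k,l,s,c=cv2.connectedComponentsWithStats(m); return [(l==i,s[i],c[i]) for i in range(1,k) if s[i,4]>=mn]
E
cat > m.py <<'E'
from h import *
for n in ("top","scene"):
    z=np.load(n+"0.npz"); p,d=z["p"],z["d"]; P=cloud(n,d)
    print(n,"table z",np.median(P[300:330,150:300,2]) if n=="top" else np.median(P[330:380,60:200,2]))
    for m,s,c in comps(yellow(p)):
        q=P[m]; zt=np.percentile(q[:,2],90); t=q[q[:,2]>zt-.004]
        if q[:,2].max()>2 or abs(q[:,1].mean())>.5: continue
        print(" yellow",np.round(c),s[4],"ztop",round(zt,4),"xy",np.round((t.min(0)+t.max(0))[:2]/2,4),"mean",np.round(t.mean(0)[:2],4),"ext",np.round(np.ptp(t,0)[:2],3),"plane",np.round(onplane(n,c,zt)[0,:2],4))
z=np.load("top0.npz"); p,d=z["p"],z["d"]; P=cloud("top",d); hsv=cv2.cvtColor(p,cv2.COLOR_BGR2HSV)
wh=((hsv[...,1]<50)&(hsv[...,2]>120)).astype(np.uint8); wh[:90]=0; wh[:, 600:]=0
for m,s,c in comps(wh,800):
    ct=max(cv2.findContours(m.astype(np.uint8),0,2)[0],key=cv2.contourArea)
    zz=np.median(P[m][:,2]); w=onplane("top",ct[:,0],zz)[:,:2]
    print("white",np.round(c),s[4],"z",round(zz,4),[np.round(a,4) for a in cv2.minAreaRect((w*1000).astype(np.float32))])
# pan: points with z 36..44 mm
pan=((P[...,2]>.034)&(P[...,2]<.05)).astype(np.uint8); pan[:,:400]=0;pan[:150]=0;pan[300:]=0;pan[:,500:]=0
for m,s,c in comps(pan,300):
    q=P[m]; print("pan",np.round(c),s[4],np.round(np.median(q[:,2]),4),np.round(cv2.minEnclosingCircle((q[:,:2]*1000).astype(np.float32)),1) if 0 else (cv2.minEnclosingCircle((q[:,:2]*1000).astype(np.float32)),cv2.minAreaRect((q[:,:2]*1000).astype(np.float32)),q.mean(0)))
# tray rim cells
wd=((hsv[...,0]>8)&(hsv[...,0]<25)&(hsv[...,2]>150)&(hsv[...,1]<160)).astype(np.uint8); wd[:165]=0; wd[265:]=0; wd[:,:240]=0; wd[:,365:]=0
q=onplane("top",np.argwhere(wd)[:,::-1],.012)[:,:2]; print("stock",cv2.minAreaRect((q*1000).astype(np.float32)))
# square bottle body: points with z .1-.112 around
b=(np.abs(P[...,2]-.107)<.004); q=P[b]; print(len(q)); 
cv2.imwrite("pics/crop.png",cv2.resize(p[160:290,150:490],None,fx=2.3,fy=2.3,interpolation=cv2.INTER_CUBIC))
S=np.load("scene0.npz")["p"]; cv2.imwrite("pics/crop2.png",cv2.resize(S[130:250,180:400],None,fx=3.6,fy=3.6,interpolation=cv2.INTER_CUBIC))
E
python3 m.py
```

```text
top table z 0.0003147138792638504
 yellow [275. 187.] 216 ztop 0.145 xy [0.5909 0.1003] mean [0.5902 0.1007] ext [0.032 0.032] plane [0.5895 0.0998]
 yellow [305. 199.] 492 ztop 0.0524 xy [0.514 0.039] mean [0.5785 0.0376] ext [0.183 0.055] plane [0.578  0.0378]
 yellow [334. 195.] 171 ztop 0.1717 xy [ 0.5696 -0.0217] mean [ 0.5695 -0.0219] ext [0.027 0.026] plane [ 0.569  -0.0223]
 yellow [299. 223.] 327 ztop 0.1351 xy [0.5164 0.0483] mean [0.5157 0.0494] ext [0.04 0.04] plane [0.516  0.0484]
 yellow [390. 260.] 129 ztop 0.1674 xy [ 0.436  -0.0667] mean [ 0.4381 -0.1318] ext [0.027 0.158] plane [ 0.4381 -0.133 ]
 yellow [343. 288.] 92 ztop 0.1672 xy [ 0.3968 -0.0175] mean [ 0.3837 -0.0376] ext [0.051 0.06 ] plane [ 0.3833 -0.0384]
scene table z -0.0012395323463691987
 yellow [246. 132.] 107 ztop 0.162 xy [ 0.3832 -0.0407] mean [ 0.3893 -0.0452] ext [0.025 0.025] plane [ 0.3994 -0.0499]
 yellow [314. 162.] 222 ztop 0.1666 xy [ 0.7979 -0.225 ] mean [ 0.6065 -0.0578] ext [0.48  0.414] plane [ 0.58  -0.023]
 yellow [361. 157.] 117 ztop 0.1395 xy [0.596  0.0926] mean [0.6003 0.0888] ext 
[... 258 characters left out ...]
0.5874 0.0305]
white [216. 123.] 1521 z 0.1578 [array([723.3326, 220.2797]), array([128.0328,  70.2314]), np.float64(42.9411)]
white [196. 244.] 7084 z 0.0053 [array([480.7628, 295.132 ]), array([136.7338, 285.1812]), np.float64(79.2255)]
white [446. 227.] 4810 z 0.0364 [array([ 511.0334, -282.7264]), array([186.0387, 144.4791]), np.float64(2.3444)]
pan [447. 220.] 2477 0.0399 (((533.900146484375, -286.0999450683594), 69.59233856201172), ((532.6471557617188, -283.91754150390625), (130.29904174804688, 134.07550048828125), 34.7813720703125), array([ 0.53127109, -0.28442667,  0.03984862]))
stock ((550.8740234375, 44.45166778564453), (224.3701934814453, 175.49005126953125), 80.4920425415039)
359
```

View pics/crop.png

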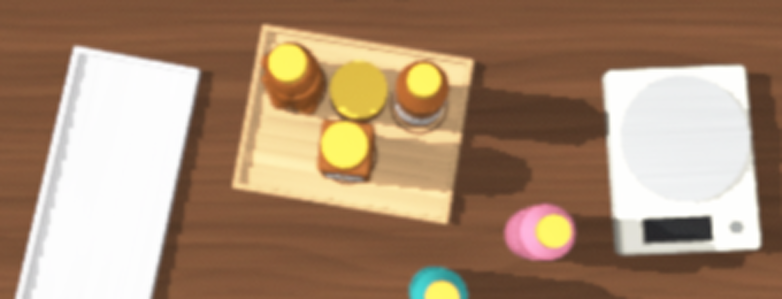

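```bash
cat > m2.py <<'E'
from h import *
C=[cloud(n,np.load(n+"0.npz")["d"]) for n in ("top","scene")]
def near(P,x,y,r,a,b):
    q=P.reshape(-1,3); return q[(np.hypot(q[:,0]-x,q[:,1]-y)<r)&(q[:,2]>a)&(q[:,2]<b)]
print("square")
for P in C:
    q=near(P,.516,.049,.04,.096,.112)
    if len(q)>5: print(len(q),cv2.minAreaRect((q[:,:2]*1000).astype(np.float32)))
T=np.array([np.cos(np.radians(-9.5)),np.sin(np.radians(-9.5))]); N=np.array([-T[1],T[0]])
for nm,c,off in (("bear",(.590,.1005),0),):
  for P in C:
    for z in np.arange(.03,.15,.008):
        q=near(P,*c,.05,z,z+.008)
        if len(q)>4:
            d=q[:,:2]-c; a,b=d@T*1000,d@N*1000
            print(int(z*1000),len(q),"x",a.min().round(),a.max().round(),"y",b.min().round(),b.max().round())
P=C[0]; q=near(P,.735,.2,.1,.17,.25); print("flask",len(q),(q.min(0)+q.max(0))/2,np.ptp(q,0))
q=near(P,.578,.038,.036,.044,.056); print("jar",len(q),cv2.minEnclosingCircle((q[:,:2]*1000).astype(np.float32)),np.median(q[:,2]))
# pan circle on image, side tray rim
pts=P.reshape(-1,3); 
q=pts[(np.abs(pts[:,2]-.010)<.0035)&(np.hypot(pts[:,0]-.48,pts[:,1]-.295)<.17)]; print("siderim",len(q),cv2.minAreaRect((q[:,:2]*1000).astype(np.float32)))
g=cv2.cvtColor(np.load("top0.npz")["p"],6); cc=cv2.HoughCircles(cv2.resize(g,None,fx=3,fy=3,interpolation=cv2.INTER_CUBIC)[450:900,1200:1500],cv2.HOUGH_GRADIENT,1,50,param1=60,param2=15,minRadius=65,maxRadius=110)
print("pan",[(k,onplane("top",[(k[0]+1200)/3-.33,(k[1]+450)/3-.33],.04)[0]) for k in cc[0][:3]])
E
python3 m2.py
```

```text
square
224 ((516.4658813476562, 49.16749572753906), (49.85771942138672, 50.4813117980957), 83.21595764160156)
131 ((537.193359375, 47.363182067871094), (18.65336799621582, 45.358646392822266), 5.928464412689209)
30 5 x -26.0 4.0 y -26.0 9.0
46 91 x -26.0 22.0 y -50.0 2.0
54 19 x -33.0 12.0 y -47.0 20.0
62 38 x -31.0 8.0 y -26.0 22.0
70 41 x -26.0 5.0 y -29.0 30.0
78 57 x -25.0 21.0 y -27.0 28.0
94 5 x -23.0 11.0 y -23.0 -8.0
102 27 x -31.0 24.0 y -23.0 18.0
110 100 x -29.0 25.0 y -22.0 22.0
118 92 x -19.0 20.0 y -27.0 26.0
126 33 x -16.0 4.0 y -26.0 27.0
134 71 x -16.0 17.0 y -16.0 16.0
142 136 x -16.0 17.0 y -16.0 16.0
30 59 x -10.0 30.0 y -29.0 12.0
38 66 x -12.0 30.0 y -48.0 11.0
46 117 x -13.0 30.0 y -49.0 15.0
54 74 x -20.0 29.0 y -30.0 13.0
62 66 x -8.0 30.0 y -30.0 12.0
70 78 x -12.0 29.0 y -33.0 18.0
78 126 x -18.0 28.0 y -31.0 19.0
86 43 x -10.0 24.0 y -25.0 9.0
94 58 x -10.0 27.0 y -28.0 10.0
102 78 x -25.0 27.0 y -28.0 15.0
110 99 x -19.0 27.0 y -31.0 22.0
118 103 x -14.0 22.0 y -30.0 23.0
126 53 x -10.0 19.0 y -20.0 8.0
134 157 x -14.0 20.0 y -19.0 14.0
142 5 x -8.0 16.0 y -10.0 9.0
flask 763 [0.73710443 0.23239304 0.18510236] [0.05969089 0.0593721  0.02990926]
jar 491 ((579.8145141601562, 38.754276275634766), 28.931135177612305) 0.04986779351047077
siderim 2296 ((471.74139404296875, 282.621337890625), (255.45919799804688, 322.7513427734375), 57.07209014892578)
pan [(array([137.5, 221.5,  97.1], dtype=float32), array([ 0.52243268, -0.2814442 ,  0.04      ])), (array([140.5, 341.5,  82.9], dtype=float32), array([ 0.43190836, -0.28012611,  0.04      ]))]
```

View pics/crop2.png

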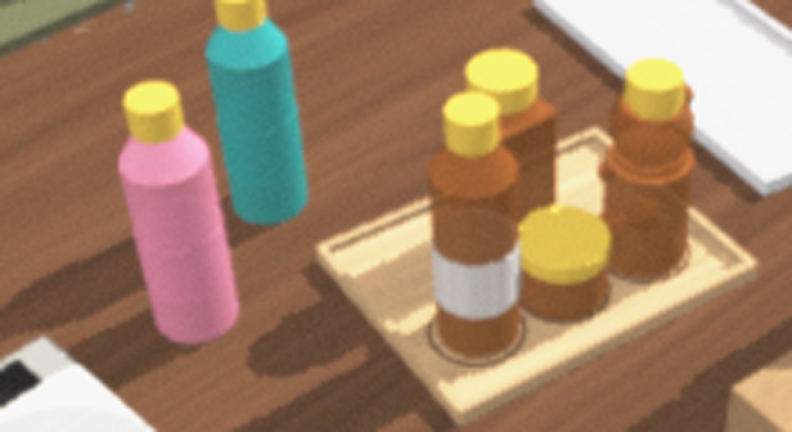

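The crop shows three things:
- **Bear:** its ears are at tray ±y and its snout faces tray -x.
- **Grip from above:** the palm clearance is 45 mm, so I can grip the head across a diagonal, the square bottle at about 90 mm up and the tall bottle at about 123 mm up.
- **Removal order:** bear, square, tall.

```bash
cat > go.py <<'E'
import sys
from h import *
from scipy.spatial.transform import Rotation as R
s=r.get_state(); M=R.from_quat(s["eef_rot"]); m=M.as_matrix(); phi=np.degrees(np.arctan2(m[1,0],m[0,0]))
print("t",round(s["clock"],2),"tcp",np.round(s["tool_pos"],4),"phi",round(phi,1),"tilt z",np.round(m[:,2],3),"open",round(s["opening"],3),"F",np.round(s["contact_force"],1),"ff",round(s["finger_force"],1),"q",np.round(s["q"],2))
for a in sys.argv[1:]:
    x,y,z,f=map(float,a.split(",")); f=np.radians(f)
    D=np.array([[np.cos(f),np.sin(f),0],[np.sin(f),-np.cos(f),0],[0,0,-1]])
    rv=R.from_matrix(m.T@D).as_rotvec()
    print(a,"turn",np.round(rv/np.pi,4),"shift",np.round(D.T@(np.array([x,y,z])-s["tool_pos"])/.025,2))
E
python3 go.py .590,.1005,.26,35.5 .590,.1005,.087,35.5
python3 - <<'E'
from h import *
p=np.load("top0.npz")["p"]
print(onplane("top",[448.7,219.6],.04))
g=p[180:280,405:485].astype(int).sum(2)//3
print(g[10:95:4,2:80:3])
E
```

```text
t 0.1 tcp [ 0.2782 -0.5591  0.238 ] phi 26.5 tilt z [-0.001  0.001 -1.   ] open 0.997 F [ 0.3 -0.3 -0.3] ff 0.0 q [ 1.14  0.69 -0.19  1.57  0.16  0.9  -0.22]
.590,.1005,.26,35.5 turn [-0.0005  0.     -0.0502] shift [ 25.48 -14.24  -0.88]
.590,.1005,.087,35.5 turn [-0.0005  0.     -0.0502] shift [ 25.48 -14.24   6.04]
[[ 0.53136692 -0.28909478  0.04      ]]
[[ 85  86  99 174 175 184 197 216 231 240 243 245 244 245 247 249 251 252
  252 253 253 253 210  87  88  88]
 [ 90  92 239 253 253 253 253 253 253 252 244 235 235 235 235 237 243 251
  253 253 253 253 236  62  61  61]
 [ 97  99 231 253 253 253 253 252 240 238 238 238 238 237 237 238 237 237
  237 242 253 253 245  68  65  65]
 [ 90  90 220 253 253 253 249 237 237 237 237 236 236 236 236 235 236 235
  236 236 234 247 250  76  61  60]
 [ 69  87 207 253 253 250 237 237 237 237 237 237 237 236 237 237 236 237
  237 237 237 235 241  93  62  62]
 [ 62  62 104 253 253 240 239 238 238 238 237 237 236 236 236 235 235 235
  234 235 234 235 227  97  62  61]
 [ 62  61  92 252 252 238 238 238 238 238 238 238 238 238 238 238 238 237
  237 237 238
[... 957 characters left out ...]
53 253 253
  253 253 253 253 253 253 178  64]
 [ 71  72  71 149 249 252 252 252 220 207 202 179 169 163 145 131 115 126
  253 253 253 253 253 253 190  65]
 [ 60  60  60  88 168 221 222 193  42  39  43  51  51  53  52  51  51  62
  253 253 207 174 231 253 219  63]
 [ 65  65  64  80 159 222 222 211  46  39  40  40  43  42  42  44  49  57
  251 253 253 252 253 253 245  61]
 [ 60  60  60  72 150 221 222 219 180 204 205 207 208 212 211 215 216 223
  250 253 253 253 253 252 240  65]
 [ 64  63  64  66 106 152 147 133 130 122 119 111 106  92  83  77  74  69
   67  68  68  66  67  75  85  83]
 [ 66  67  65  66  65  64  66  64  64  64  64  64  64  63  64  63  63  63
   62  63  61  61  76  90  92  92]]
```

```bash
python3 -m pendant '[[0,0,-0.45,0,0,-0.025],[0,0,-0.45,0,0,-0.025],[0.9,-0.5,0,0,0,0],[0.9,-0.5,0,0,0,0],[0.9,-0.5,0,0,0,0]]' 1 40
python3 -m pendant '[[0.9,-0.5,0,0,0,0],[0.9,-0.5,0,0,0,0],[0.9,-0.5,0,0,0,0],[0.9,-0.5,0,0,0,0],[0.9,-0.5,0,0,0,0]]'
python3 -m pendant '[[0.9,-0.5,0,0,0,0],[0.9,-0.5,0,0,0,0],[0.9,-0.5,0,0,0,0],[0.9,-0.5,0,0,0,0],[0.9,-0.5,0,0,0,0]]'
python3 -m pendant '[[0.9,-0.5,0,0,0,0],[0.9,-0.5,0,0,0,0],[0.9,-0.5,0,0,0,0],[0.9,-0.5,0,0,0,0],[0.9,-0.5,0,0,0,0]]'
python3 -m pendant '[[0.9,-0.5,0,0,0,0],[0.9,-0.5,0,0,0,0],[0.9,-0.5,0,0,0,0],[0.9,-0.5,0,0,0,0],[0.9,-0.5,0,0,0,0]]'
python3 -m pendant '[[0.9,-0.5,0,0,0,0],[0.9,-0.5,0,0,0,0],[0.9,-0.5,0,0,0,0],[0,0,0,0,0,0],[0,0,0,0,0,0]]'
python3 go.py .590,.1005,.26,35.5 .590,.1005,.087,35.5
```

```text
clock: 0.52
tool_pos: [0.3116, -0.489, 0.2609]
eef_rot: [0.953, 0.304, 0.0, -0.0]
contact_force: [0.6, 0.3, -0.2]
opening: 0.998
finger_force: 0.0
clock: 0.93
tool_pos: [0.3672, -0.3723, 0.261]
eef_rot: [0.953, 0.304, -0.0, -0.0]
contact_force: [-0.1, 0.0, -0.5]
opening: 0.999
finger_force: 0.0
clock: 1.35
tool_pos: [0.4226, -0.2562, 0.261]
eef_rot: [0.953, 0.305, -0.0, -0.0]
contact_force: [0.3, 0.0, 0.5]
opening: 1.002
finger_force: 0.0
clock: 1.77
tool_pos: [0.4779, -0.1401, 0.261]
eef_rot: [0.952, 0.305, -0.0, -0.0]
contact_force: [-0.8, -0.3, 0.8]
opening: 1.0
finger_force: 0.0
clock: 2.18
tool_pos: [0.5333, -0.0239, 0.2609]
eef_rot: [0.952, 0.305, -0.0, -0.0]
contact_force: [1.8, -0.4, 0.8]
opening: 0.999
finger_force: 0.0
clock: 2.6
tool_pos: [0.5664, 0.0462, 0.2607]
eef_rot: [0.952, 0.306, -0.0, -0.0]
contact_force: [-0.7, -0.5, 0.5]
opening: 1.003
finger_force: 0.0
t 2.6 tcp [0.5664 0.0462 0.2607] phi 35.6 tilt z [-0.001  0.    -1.   ] open 1.003 F [-0.7 -0.5  0.5] ff 0.0 q [-0.04  0.59 -0.21  1.71  0.15  0.86 -1.26]
.590,.1005,.26,35.5 turn [-0.0003  0.0001  0.0008] shift [ 2.03 -1.22  0.03]
.590,.1005,.087,35.5 turn [-0.0003  0.0001  0.0008] shift [ 2.03 -1.22  6.95]
```

```bash
python3 -m pendant '[[0.68,-0.41,0,0,0,0],[0.68,-0.41,0,0,0,0],[0.67,-0.4,0,0,0,0],[0,0,0.9,0,0,0],[0,0,0.9,0,0,0]]' |sed -n 2p
python3 -m pendant '[[0,0,0.9,0,0,0],[0,0,0.9,0,0,0],[0,0,0.6,0,0,0],[0,0,0.5,0,0,0],[0,0,0,0,0,0]]' 
python3 go.py .590,.1005,.087,35.5
```

```text
tool_pos: [0.591, 0.0988, 0.2166]
clock: 3.43
tool_pos: [0.5878, 0.0962, 0.141]
eef_rot: [0.953, 0.304, -0.003, 0.0]
contact_force: [-0.4, -0.2, 1.5]
opening: 1.003
finger_force: 0.0
t 3.43 tcp [0.5878 0.0962 0.141 ] phi 35.4 tilt z [-0.006 -0.003 -1.   ] open 1.003 F [-0.4 -0.2  1.5] ff 0.0 q [-0.14  0.78 -0.17  1.74  0.2   0.65 -1.38]
.590,.1005,.087,35.5 turn [-0.0004  0.0021 -0.0008] shift [ 0.17 -0.09  2.16]
```

```bash
python3 -m pendant '[[0.17,-0.09,0.3,0,0.002,0],[0,0,0.6,0,0,0],[0,0,0.6,0,0,0],[0,0,0.4,0,0,0],[0,0,0,0,0,0]]' 
python3 go.py .590,.1005,.087,35.5
```

```text
clock: 3.85
tool_pos: [0.5915, 0.1027, 0.0948]
eef_rot: [0.953, 0.304, 0.002, -0.001]
contact_force: [-0.2, -0.3, -0.8]
opening: 0.998
finger_force: 0.0
t 3.85 tcp [0.5915 0.1027 0.0948] phi 35.4 tilt z [ 0.003  0.003 -1.   ] open 0.998 F [-0.2 -0.3 -0.8] ff 0.0 q [-0.16  0.85 -0.15  1.76  0.22  0.55 -1.4 ]
.590,.1005,.087,35.5 turn [-0.0002 -0.0012 -0.0003] shift [-0.1   0.04  0.31]
```

```bash
python3 -m pendant '[[-0.1,0.04,0.2,0,-0.001,0],[0,0,0,0,0,0],[0,0,0,0,0,0]]' | sed -n 2p
python3 go.py .590,.1005,.087,35.5
```

```text
tool_pos: [0.5914, 0.1008, 0.0917]
t 4.1 tcp [0.5914 0.1008 0.0917] phi 35.4 tilt z [ 0.003  0.002 -1.   ] open 1.001 F [ 0.2 -0.1  0.6] ff 0.0 q [-0.16  0.86 -0.15  1.76  0.22  0.54 -1.4 ]
.590,.1005,.087,35.5 turn [ 0.0002 -0.0012 -0.0004] shift [-0.05 -0.02  0.19]
```

```bash
python3 -m pendant '[[-0.05,0,0.2,0,-0.001,0],[0,0,0,0,0,0],[0,0,0,0,0,0],[0,0,0,0,0,0],[0,0,0,0,0,0]]' -1 30 | sed -n 2,6p
python3 -m pendant '[[0,0,0,0,0,0],[0,0,0,0,0,0],[0,0,0,0,0,0],[0,0,0,0,0,0],[0,0,0,0,0,0]]' 
python3 go.py .590,.1005,.087,35.5
```

```text
tool_pos: [0.5902, 0.1004, 0.0864]
eef_rot: [0.952, 0.305, 0.0, 0.0]
contact_force: [0.6, -0.9, 0.7]
opening: 0.649
finger_force: 0.0
clock: 4.93
tool_pos: [0.5903, 0.1001, 0.0863]
eef_rot: [0.953, 0.304, 0.0, 0.0]
contact_force: [0.1, -0.7, 0.9]
opening: 0.55
finger_force: 30.0
t 4.93 tcp [0.5903 0.1001 0.0863] phi 35.4 tilt z [ 0.001 -0.    -1.   ] open 0.55 F [ 0.1 -0.7  0.9] ff 30.0 q [-0.16  0.86 -0.15  1.76  0.22  0.53 -1.4 ]
.590,.1005,.087,35.5 turn [ 0.0002 -0.0001 -0.0003] shift [-0.   -0.02 -0.03]
```

```bash
python3 -m pendant '[[0,0,-0.2,0,0,0],[0,0,-0.4,0,0,0],[0,0,-0.6,0,0,0],[0,0,-0.7,0,0,0],[0.05,-0.1,-0.5,0,0,0]]' | sed -n 2,6p
python3 -m pendant '[[0.1,-0.2,-0.2,0,0,0],[0.2,-0.4,0,0,0,0],[0.25,-0.55,0,0,0,0],[0.25,-0.55,0,0,0,0],[0.25,-0.55,0,0,0,0]]'| sed -n 2p
python3 -m pendant '[[0.25,-0.55,0,0,0,0],[0.25,-0.55,0,0,0,0],[0.25,-0.55,0,0,0,0],[0.25,-0.55,0,0,0,0],[0.25,-0.55,0,0,0,0]]'| sed -n 2p
python3 -m pendant '[[0.25,-0.55,0,0,0,0],[0.25,-0.55,0,0,0,0],[0.15,-0.3,0,0,0,0],[0,0,0,0,0,0],[0,0,0,0,0,0]]'
python3 go.py .5585,.279,.0868,35.5
```

```text
tool_pos: [0.5894, 0.1025, 0.1476]
eef_rot: [0.953, 0.304, -0.0, 0.0]
contact_force: [-0.3, -0.7, -4.1]
opening: 0.546
finger_force: 30.0
tool_pos: [0.5769, 0.1659, 0.1503]
tool_pos: [0.5622, 0.2401, 0.1501]
clock: 6.6
tool_pos: [0.556, 0.2765, 0.1505]
eef_rot: [0.952, 0.305, -0.001, 0.0]
contact_force: [-0.3, 0.0, -4.6]
opening: 0.553
finger_force: 30.0
t 6.6 tcp [0.556  0.2765 0.1505] phi 35.5 tilt z [-0.001 -0.001 -1.   ] open 0.553 F [-0.3  0.  -4.6] ff 30.0 q [-0.46  0.79 -0.14  1.66  0.15  0.7  -1.62]
.5585,.279,.0868,35.5 turn [0.     0.0005 0.0002] shift [ 0.14 -0.03  2.55]
```

Held firmly, with about 4 N of load. Next I check the tray fit with a picture, then set the bear down.

```bash
python3 - <<'E'
from h import *
p,d=snap("scene"); cv2.imwrite("pics/s1.png",cv2.resize(p[20:280,230:500],None,fx=2.2,fy=2.2))
E
```

```text
(no output)
```

View pics/s1.png

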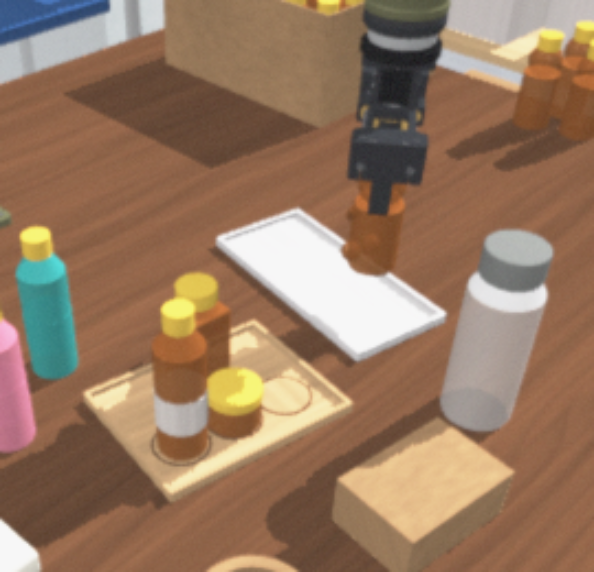

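The bear hangs upright over the far-x end of the side tray (crop (375,240)) and the other items are untouched. Lowering it now.

```bash
python3 -m pendant '[[0.14,0,0.6,0,0,0],[0,0,0.6,0,0,0],[0,0,0.6,0,0,0],[0,0,0.4,0,0,0],[0,0,0.2,0,0,0]]' | sed -n 2p
python3 -m pendant '[[0,0,0.1,0,0,0],[0,0,0,0,0,0],[0,0,0,0,0,0]]'
python3 go.py .5585,.279,.0868,35.5
```

```text
tool_pos: [0.559, 0.2766, 0.0888]
clock: 7.32
tool_pos: [0.5602, 0.2783, 0.0891]
eef_rot: [0.953, 0.304, 0.001, -0.0]
contact_force: [-0.5, 0.4, -3.9]
opening: 0.549
finger_force: 30.0
t 7.32 tcp [0.5602 0.2783 0.0891] phi 35.4 tilt z [ 0.001  0.    -1.   ] open 0.549 F [-0.5  0.4 -3.9] ff 30.0 q [-0.47  0.88 -0.12  1.68  0.17  0.59 -1.64]
.5585,.279,.0868,35.5 turn [ 0.0001 -0.0003 -0.0003] shift [-0.04 -0.06  0.09]
```

```bash
python3 -m pendant '[[0,0,0.05,0,0,0],[0,0,0.05,0,0,0],[0,0,0.03,0,0,0],[0,0,0,0,0,0]]'
python3 go.py .5585,.279,.0868,35.5
```

```text
clock: 7.65
tool_pos: [0.5604, 0.2786, 0.0864]
eef_rot: [0.953, 0.304, 0.001, -0.0]
contact_force: [0.9, -0.6, 0.5]
opening: 0.548
finger_force: 30.0
t 7.65 tcp [0.5604 0.2786 0.0864] phi 35.5 tilt z [ 0.002  0.001 -1.   ] open 0.548 F [ 0.9 -0.6  0.5] ff 30.0 q [-0.47  0.89 -0.12  1.68  0.17  0.58 -1.64]
.5585,.279,.0868,35.5 turn [ 0.0001 -0.0006 -0.0003] shift [-0.05 -0.06 -0.02]
```

```bash
python3 -m pendant '[[0,0,0,0,0,0],[0,0,0,0,0,0],[0,0,0,0,0,0],[0,0,0,0,0,0],[0,0,0,0,0,0]]' 1 | tail -2
python3 -m pendant '[[0,0,0,0,0,0],[0,0,-0.3,0,0,0],[0,0,-0.6,0,0,0],[0,0,-0.8,0,0,0],[0,0,-0.8,0,0,0]]' | sed -n 2,6p
python3 -m pendant '[[0,0,-0.8,0,0,0],[0,0,-0.8,0,0,0],[0,0,-0.6,0,0,0],[0,0,0,0,0,0]]' | sed -n 2p
python3 go.py .5164,.0487,.205,-7
python3 - <<'E'
from h import *
p,d=snap("top"); P=cloud("top",d)
q=P[150:320,130:270].reshape(-1,3); q=q[(q[:,2]>.13)&(q[:,2]<.16)]; print(len(q),q.mean(0),q.min(0),q.max(0))
E
```

```text
opening: 0.905
finger_force: 0.0
tool_pos: [0.5594, 0.2781, 0.1487]
eef_rot: [0.952, 0.305, -0.0, 0.0]
contact_force: [0.2, 0.2, -0.1]
opening: 0.998
finger_force: 0.0
tool_pos: [0.5616, 0.2794, 0.2068]
t 8.82 tcp [0.5616 0.2794 0.2068] phi 35.4 tilt z [ 0.006  0.004 -1.   ] open 0.999 F [-0.8  0.1  0. ] ff 0.0 q [-0.45  0.72 -0.15  1.6   0.14  0.82 -1.61]
.5164,.0487,.205,-7 turn [-0.0006 -0.0022  0.2358] shift [-0.67  9.38  0.07]
217 [0.55927253 0.27736417 0.14219944] [0.54389934 0.26194338 0.13025959] [0.57580969 0.29514868 0.14765557]
```

```bash
python3 -m pendant '[[0,0,0,0,0,0.034],[0,0,0,0,0,0.034],[0,0,0,0,0,0.034],[0,0,0,0,0,0.034],[0,0,0,0,0,0.034]]' | sed -n 2p
python3 -m pendant '[[0,0,0,0,0,0.034],[0,0,0,0,0,0.032],[-0.06,0.8,0,0,0,0],[-0.06,0.8,0,0,0,0],[-0.06,0.8,0,0,0,0]]' | sed -n 2p
python3 -m pendant '[[-0.06,0.8,0,0,0,0],[-0.06,0.8,0,0,0,0],[-0.06,0.8,0,0,0,0],[-0.06,0.8,0,0,0,0],[-0.06,0.8,0,0,0,0]]' | sed -n 2p
python3 -m pendant '[[-0.06,0.8,0,0,0,0],[-0.06,0.8,0,0,0,0],[-0.06,0.8,0,0,0,0],[-0.06,0.6,0,0,0,0],[0,0,0,0,0,0]]' | sed -n 2p
python3 go.py .5164,.0487,.076,-7
```

```text
tool_pos: [0.5589, 0.2777, 0.2015]
tool_pos: [0.5467, 0.2185, 0.2015]
tool_pos: [0.5271, 0.1197, 0.2018]
tool_pos: [0.5114, 0.0429, 0.202]
t 10.53 tcp [0.5114 0.0429 0.202 ] phi -7.3 tilt z [-0.003 -0.003 -1.   ] open 1.001 F [-0.6 -0.1  0. ] ff 0.0 q [-0.19  0.6   0.02  1.94 -0.02  0.6  -1.85]
.5164,.0487,.076,-7 turn [ 0.0011  0.0009 -0.0019] shift [ 0.17 -0.25  5.04]
```

```bash
python3 -m pendant '[[0.17,-0.25,0,0,0,-0.002],[0,0,0.5,0,0,0],[0,0,0.8,0,0,0],[0,0,0.8,0,0,0],[0,0,0,0,0,0]]' | sed -n 2p
python3 go.py .5164,.0487,.076,-7
```

```text
tool_pos: [0.5165, 0.0554, 0.1472]
t 10.95 tcp [0.5165 0.0554 0.1472] phi -6.5 tilt z [-0.006  0.    -1.   ] open 0.999 F [-0.8 -0.1  0.2] ff 0.0 q [-0.2   0.7   0.01  1.97 -0.02  0.48 -1.86]
.5164,.0487,.076,-7 turn [0.0001 0.0018 0.003 ] shift [0.03 0.26 2.85]
```

```bash
python3 -m pendant '[[0,0.15,0,0,0,0],[0,0,0,0,0,0],[0,0,0,0,0,0]]' | sed -n 2p
python3 go.py .5164,.0487,.076,-7
```

```text
tool_pos: [0.5185, 0.0495, 0.1514]
t 11.2 tcp [0.5185 0.0495 0.1514] phi -6.7 tilt z [ 0.002  0.    -1.   ] open 1.002 F [ 0.8 -0.6  0.2] ff 0.0 q [-0.19  0.69  0.01  1.97 -0.02  0.48 -1.85]
.5164,.0487,.076,-7 turn [-0.0002 -0.0006  0.0019] shift [-0.08  0.04  3.01]
```

```bash
python3 -m pendant '[[-0.05,0.03,0.6,0,0,0.001],[0,0,0.8,0,0,0],[0,0,0.8,0,0,0],[0,0,0.6,0,0,0],[0,0,0.2,0,0,0]]' | sed -n 2p
python3 -m pendant '[[0,0,0,0,0,0],[0,0,0,0,0,0],[0,0,0,0,0,0]]' | sed -n 2,4p
python3 go.py .5164,.0487,.076,-7
```

```text
tool_pos: [0.5161, 0.0488, 0.0746]
tool_pos: [0.5172, 0.0487, 0.0766]
eef_rot: [0.998, -0.06, 0.001, -0.0]
contact_force: [-0.1, 1.0, -0.3]
t 11.87 tcp [0.5172 0.0487 0.0766] phi -6.8 tilt z [ 0.002  0.    -1.   ] open 1.003 F [-0.1  1.  -0.3] ff 0.0 q [-0.19  0.82  0.01  2.01 -0.02  0.31 -1.86]
.5164,.0487,.076,-7 turn [-0.0002 -0.0007  0.0009] shift [-0.03  0.    0.02]
```

```bash
python3 -m pendant '[[0,0,0,0,0,0],[0,0,0,0,0,0],[0,0,0,0,0,0],[0,0,0,0,0,0],[0,0,0,0,0,0]]' -1 30 | tail -2
python3 -m pendant '[[0,0,0,0,0,0],[0,0,0,0,0,0],[0,0,0,0,0,0],[0,0,0,0,0,0],[0,0,0,0,0,0]]' 
python3 go.py .4015,.309,.140,-9
```

```text
opening: 0.645
finger_force: 0.0
clock: 12.7
tool_pos: [0.5164, 0.0486, 0.0755]
eef_rot: [0.998, -0.06, 0.0, 0.0]
contact_force: [-0.2, 0.1, 1.3]
opening: 0.567
finger_force: 30.0
t 12.7 tcp [0.5164 0.0486 0.0755] phi -6.8 tilt z [ 0. -0. -1.] open 0.567 F [-0.2  0.1  1.3] ff 30.0 q [-0.19  0.82  0.01  2.01 -0.02  0.31 -1.86]
.4015,.309,.140,-9 turn [ 0.    -0.     0.012] shift [-6.17 -9.57 -2.58]
```

```bash
python3 -m pendant '[[0,0,-0.2,0,0,0],[0,0,-0.5,0,0,0],[0,0,-0.7,0,0,0],[0,0,-0.7,0,0,0],[-0.1,-0.1,-0.4,0,0,0]]' | sed -n 2,6p
python3 -m pendant '[[-0.2,-0.3,-0.1,0,0,0],[-0.3,-0.5,0,0,0,0],[-0.4,-0.7,0,0,0,0],[-0.4,-0.7,0,0,0,0],[-0.4,-0.7,0,0,0,0]]'| sed -n 2p
python3 -m pendant '[[-0.4,-0.7,0,0,0,0],[-0.4,-0.7,0,0,0,0],[-0.4,-0.7,0,0,0,0],[-0.4,-0.7,0,0,0,0],[-0.4,-0.7,0,0,0,0]]'| sed -n 2p
python3 -m pendant '[[-0.4,-0.7,0,0,0,0],[-0.4,-0.7,0,0,0,0],[-0.4,-0.7,0,0,0,0],[-0.4,-0.7,0,0,0,0],[-0.2,-0.3,0,0,0,0]]'| sed -n 2p
python3 -m pendant '[[0,0,0,0,0,0],[0,0,0,0,0,0],[0,0,0,0,0,0]]'| sed -n 2,6p
python3 go.py .4015,.309,.0765,-7
```

```text
tool_pos: [0.5148, 0.0506, 0.1394]
eef_rot: [0.998, -0.06, 0.001, 0.0]
contact_force: [-0.7, -0.4, -3.2]
opening: 0.565
finger_force: 30.0
tool_pos: [0.479, 0.1297, 0.1397]
tool_pos: [0.4395, 0.2225, 0.1397]
tool_pos: [0.4032, 0.307, 0.1396]
tool_pos: [0.4062, 0.3018, 0.1402]
eef_rot: [0.998, -0.061, -0.0, 0.001]
contact_force: [1.0, -0.5, -1.9]
opening: 0.565
finger_force: 30.0
t 14.62 tcp [0.4062 0.3018 0.1402] phi -6.9 tilt z [-0.    -0.002 -1.   ] open 0.565 F [ 1.  -0.5 -1.9] ff 30.0 q [-0.79  0.7   0.1   2.02 -0.15  0.43 -2.27]
.4015,.309,.0765,-7 turn [ 0.0006 -0.      0.0003] shift [-0.22 -0.26  2.55]
```

```bash
python3 -m pendant '[[-0.22,-0.26,0.3,0,0,0],[0,0,0.6,0,0,0],[0,0,0.6,0,0,0],[0,0,0.5,0,0,0],[0,0,0.3,0,0,0]]'| sed -n 2p
python3 -m pendant '[[0,0,0.1,0,0,0],[0,0,0,0,0,0],[0,0,0,0,0,0]]'| sed -n 2,4p
python3 go.py .4015,.309,.0755,-7
```

```text
tool_pos: [0.4008, 0.3097, 0.0813]
tool_pos: [0.4015, 0.3105, 0.0806]
eef_rot: [0.998, -0.06, 0.0, -0.0]
contact_force: [0.1, -0.0, -1.9]
t 15.28 tcp [0.4015 0.3105 0.0806] phi -6.9 tilt z [ 0.  0. -1.] open 0.565 F [ 0.1 -0.  -1.9] ff 30.0 q [-0.79  0.81  0.07  2.05 -0.17  0.29 -2.27]
.4015,.309,.0755,-7 turn [-0.0001 -0.0001  0.0007] shift [0.01 0.06 0.21]
```

```bash
python3 -m pendant '[[0,0,0.07,0,0,0],[0,0,0.06,0,0,0],[0,0,0.05,0,0,0],[0,0,0,0,0,0]]'
python3 go.py .4015,.309,.0755,-7
```

```text
clock: 15.62
tool_pos: [0.4012, 0.3107, 0.076]
eef_rot: [0.998, -0.06, 0.0, -0.0]
contact_force: [-1.2, -0.3, -3.4]
opening: 0.563
finger_force: 30.0
t 15.62 tcp [0.4012 0.3107 0.076 ] phi -6.8 tilt z [ 0.  0. -1.] open 0.563 F [-1.2 -0.3 -3.4] ff 30.0 q [-0.79  0.82  0.06  2.05 -0.17  0.28 -2.27]
.4015,.309,.0755,-7 turn [-0.     -0.      0.0009] shift [0.02 0.07 0.02]
```

```bash
python3 -m pendant '[[0,0,0.04,0,0,0],[0,0,0.03,0,0,0],[0,0,0,0,0,0]]'|sed -n 2,4p
python3 -m pendant '[[0,0,0.02,0,0,0],[0,0,0.0,0,0,0],[0,0,0,0,0,0]]'|sed -n 2,4p
```

```text
tool_pos: [0.4013, 0.3107, 0.0754]
eef_rot: [0.998, -0.06, 0.0, -0.0]
contact_force: [-2.3, -1.5, 10.6]
tool_pos: [0.4014, 0.3107, 0.0754]
eef_rot: [0.998, -0.06, 0.0, -0.0]
contact_force: [-2.8, -0.5, 15.9]
```

```bash
python3 -m pendant '[[0,0,0,0,0,0],[0,0,0,0,0,0],[0,0,0,0,0,0],[0,0,0,0,0,0],[0,0,0,0,0,0]]' 1 | tail -2
python3 -m pendant '[[0,0,0,0,0,0],[0,0,-0.3,0,0,0],[0,0,-0.7,0,0,0],[0,0,-0.9,0,0,0],[0,0,-0.9,0,0,0]]' | sed -n 2p
python3 -m pendant '[[0,0,-0.9,0,0,0],[0,0,-0.9,0,0,0],[0,0,-0.7,0,0,0],[0,0,-0.3,0,0,0],[0,0,0,0,0,0]]' | sed -n 2p
python3 go.py .5696,-.0218,.215,-10
python3 - <<'E'
from h import *
p,d=snap("top"); P=cloud("top",d); np.savez("top1.npz",p=p,d=d)
for m,s,c in comps(yellow(p)):
    t=P[m]; zt=np.percentile(t[:,2],70); t=t[np.abs(t[:,2]-zt)<.006]; print(np.round(c),s[4],round(zt,3),np.round((t.min(0)+t.max(0))[:2]/2,4),np.round(t.mean(0)[:2],4))
cv2.imwrite("pics/t1.png",cv2.resize(p[140:320,130:500],None,fx=2,fy=2))
E
```

```text
opening: 0.92
finger_force: 0.0
tool_pos: [0.4009, 0.3102, 0.1445]
tool_pos: [0.402, 0.3112, 0.2154]
t 17.37 tcp [0.402  0.3112 0.2154] phi -6.8 tilt z [ 0.003  0.002 -1.   ] open 1.0 F [ 0.1 -0.   0.6] ff 0.0 q [-0.84  0.58  0.14  1.95 -0.13  0.62 -2.3 ]
.5696,-.0218,.215,-10 turn [-0.0009 -0.0008  0.0175] shift [ 8.92 11.95  0.02]
[334. 194.] 92 0.17 [ 0.5693 -0.0217] [ 0.5702 -0.0228]
[309. 206.] 77 0.05 [0.5714 0.0367] [0.5633 0.0312]
[192. 202.] 114 0.143 [0.5596 0.2763] [0.5596 0.2733]
[168. 282.] 43 0.303 [0.3976 0.262 ] [0.3985 0.2604]
[342. 289.] 126 0.166 [ 0.3811 -0.0374] [ 0.3812 -0.037 ]
```

View pics/t1.png

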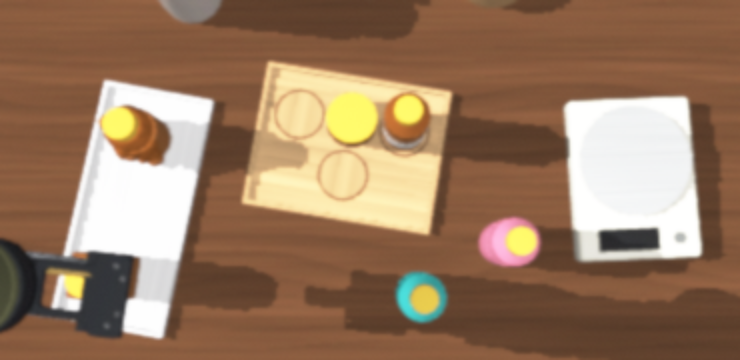

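The bear and square stand in the side tray, and the two empty ring marks, the jar and the tall bottle are undisturbed. Next is the tall bottle.

```bash
python3 -m pendant '[[0.3,0.4,0,0,0,0.0175],[0.55,0.75,0,0,0,0],[0.55,0.75,0,0,0,0],[0.55,0.75,0,0,0,0],[0.55,0.75,0,0,0,0]]' | sed -n 2p
python3 -m pendant '[[0.55,0.75,0,0,0,0],[0.55,0.75,0,0,0,0],[0.55,0.75,0,0,0,0],[0.55,0.75,0,0,0,0],[0.55,0.75,0,0,0,0]]' | sed -n 2p
python3 -m pendant '[[0.55,0.75,0,0,0,0],[0.55,0.75,0,0,0,0],[0.55,0.75,0,0,0,0],[0.55,0.75,0,0,0,0],[0.55,0.75,0,0,0,0]]' | sed -n 2p
python3 -m pendant '[[0.5,0.65,0,0,0,0],[0.2,0.3,0,0,0,0],[0,0,0,0,0,0],[0,0,0,0,0,0],[0,0,0,0,0,0]]' | sed -n 2p
python3 go.py .5696,-.0218,.110,-10
```

```text
tool_pos: [0.4485, 0.2139, 0.2123]
tool_pos: [0.4997, 0.1096, 0.2122]
tool_pos: [0.5508, 0.0054, 0.212]
tool_pos: [0.5636, -0.017, 0.2131]
t 19.08 tcp [ 0.5636 -0.017   0.2131] phi -9.9 tilt z [-0.002  0.001 -1.   ] open 1.004 F [0.4 0.9 0.3] ff 0.0 q [-0.1   0.64  0.08  1.79 -0.08  0.72 -1.72]
.5696,-.0218,.110,-10 turn [-0.0002  0.0007  0.0005] shift [0.27 0.15 4.12]
```

```bash
python3 -m pendant '[[0.2,0.12,0,0,0,0],[0,0,0.4,0,0,0],[0,0,0.4,0,0,0],[0,0,0,0,0,0],[0,0,0,0,0,0]]' | sed -n 2p
python3 go.py .5696,-.0218,.110,-10
```

```text
tool_pos: [0.5681, -0.022, 0.1926]
t 19.5 tcp [ 0.5681 -0.022   0.1926] phi -10.0 tilt z [-0.003  0.    -1.   ] open 1.0 F [-0.4 -1.   1.2] ff 0.0 q [-0.09  0.68  0.08  1.79 -0.08  0.68 -1.71]
.5696,-.0218,.110,-10 turn [0.0001 0.0008 0.0002] shift [ 0.06 -0.02  3.3 ]
```

```bash
python3 -m pendant '[[0.04,0,0.5,0,0,0],[0,0,0.8,0,0,0],[0,0,0.8,0,0,0],[0,0,0.7,0,0,0],[0,0,0.4,0,0,0]]' | sed -n 2p
python3 -m pendant '[[0,0,0,0,0,0],[0,0,0,0,0,0],[0,0,0,0,0,0]]' | sed -n 2,4p
python3 go.py .5696,-.0218,.110,-10
```

```text
tool_pos: [0.5691, -0.0223, 0.1121]
tool_pos: [0.5708, -0.0226, 0.1146]
eef_rot: [0.996, -0.087, 0.001, -0.0]
contact_force: [0.6, 0.3, -0.8]
t 20.17 tcp [ 0.5708 -0.0226  0.1146] phi -10.0 tilt z [ 0.002 -0.    -1.   ] open 0.999 F [ 0.6  0.3 -0.8] ff 0.0 q [-0.08  0.8   0.06  1.84 -0.09  0.5  -1.7 ]
.5696,-.0218,.110,-10 turn [-0.0001 -0.0006  0.    ] shift [-0.05 -0.02  0.19]
```

```bash
python3 -m pendant '[[-0.04,-0.02,0.17,0,0,0],[0,0,0,0,0,0],[0,0,0,0,0,0]]' | sed -n 2,4p
python3 -m pendant '[[0,0,0,0,0,0],[0,0,0,0,0,0],[0,0,0,0,0,0],[0,0,0,0,0,0],[0,0,0,0,0,0]]' -1 35 | tail -2
python3 -m pendant '[[0,0,0,0,0,0],[0,0,0,0,0,0],[0,0,0,0,0,0],[0,0,0,0,0,0],[0,0,0,0,0,0]]' 
python3 go.py .5696,-.0218,.110,-10 .480,.294,.174,-10
```

```text
tool_pos: [0.5692, -0.0218, 0.1098]
eef_rot: [0.996, -0.087, 0.0, -0.0]
contact_force: [-0.9, -0.6, 0.4]
opening: 0.646
finger_force: 0.0
clock: 21.25
tool_pos: [0.5691, -0.022, 0.1095]
eef_rot: [0.996, -0.087, 0.0, 0.0]
contact_force: [-0.3, 0.6, -0.2]
opening: 0.555
finger_force: 35.0
t 21.25 tcp [ 0.5691 -0.022   0.1095] phi -10.0 tilt z [ 0. -0. -1.] open 0.555 F [-0.3  0.6 -0.2] ff 35.0 q [-0.08  0.8   0.06  1.85 -0.09  0.49 -1.7 ]
.5696,-.0218,.110,-10 turn [ 0. -0.  0.] shift [ 0.02 -0.01 -0.02]
.480,.294,.174,-10 turn [ 0. -0.  0.] shift [ -5.71 -11.83  -2.58]
```

```bash
python3 -m pendant '[[0,0,-0.2,0,0,0],[0,0,-0.5,0,0,0],[0,0,-0.7,0,0,0],[0,0,-0.7,0,0,0],[0,0,-0.5,0,0,0]]' | sed -n 2,6p
python3 -m pendant '[[-0.2,-0.2,-0.3,0,0,0],[-0.3,-0.4,0,0,0,0],[-0.4,-0.7,0,0,0,0],[-0.4,-0.7,0,0,0,0],[-0.4,-0.7,0,0,0,0]]'| sed -n 2p
python3 -m pendant '[[-0.4,-0.7,0,0,0,0],[-0.4,-0.7,0,0,0,0],[-0.4,-0.7,0,0,0,0],[-0.4,-0.7,0,0,0,0],[-0.4,-0.7,0,0,0,0]]'| sed -n 2p
python3 -m pendant '[[-0.4,-0.7,0,0,0,0],[-0.4,-0.7,0,0,0,0],[-0.4,-0.7,0,0,0,0],[-0.2,-0.7,0,0,0,0],[-0.2,-0.7,0,0,0,0]]'| sed -n 2p
python3 -m pendant '[[0,-0.6,0,0,0,0],[0,-0.3,0,0,0,0],[0,0,0,0,0,0],[0,0,0,0,0,0],[0,0,0,0,0,0]]'| sed -n 2,6p
python3 go.py .480,.294,.111,-10
```

```text
tool_pos: [0.569, -0.0218, 0.1756]
eef_rot: [0.996, -0.087, 0.0, -0.0]
contact_force: [0.5, 0.4, -2.6]
opening: 0.556
finger_force: 35.0
tool_pos: [0.5369, 0.054, 0.181]
tool_pos: [0.5025, 0.1488, 0.1809]
tool_pos: [0.4779, 0.2416, 0.1809]
tool_pos: [0.4841, 0.2605, 0.1816]
eef_rot: [0.996, -0.088, -0.0, 0.001]
contact_force: [-0.4, 0.2, -4.0]
opening: 0.559
finger_force: 35.0
t 23.33 tcp [0.4841 0.2605 0.1816] phi -10.1 tilt z [-0.001 -0.002 -1.   ] open 0.559 F [-0.4  0.2 -4. ] ff 35.0 q [-0.67  0.68  0.15  1.86 -0.16  0.62 -2.17]
.480,.294,.111,-10 turn [ 0.0006  0.0003 -0.0004] shift [-0.39 -1.29  2.82]
```

```bash
python3 -m pendant '[[-0.1,-0.4,0,0,0,0],[-0.15,-0.5,0,0,0,0],[-0.1,-0.3,0,0,0,0],[0,0,0,0,0,0],[0,0,0,0,0,0]]'| sed -n 2p
python3 -m pendant '[[0,0,0.3,0,0,0],[0,0,0.5,0,0,0],[0,0,0.5,0,0,0],[0,0,0.5,0,0,0],[0,0,0.4,0,0,0]]'| sed -n 2p
python3 -m pendant '[[0,0,0.3,0,0,0],[0,0,0,0,0,0],[0,0,0,0,0,0]]'| sed -n 2,4p
python3 go.py .480,.294,.1095,-10
```

```text
tool_pos: [0.4807, 0.2943, 0.1818]
tool_pos: [0.481, 0.2921, 0.1256]
tool_pos: [0.4812, 0.2928, 0.1191]
eef_rot: [0.996, -0.087, -0.0, 0.0]
contact_force: [0.7, 0.2, -3.2]
t 24.42 tcp [0.4812 0.2928 0.1191] phi -10.0 tilt z [-0.    -0.001 -1.   ] open 0.559 F [ 0.7  0.2 -3.2] ff 35.0 q [-0.7   0.79  0.13  1.87 -0.18  0.5  -2.2 ]
.480,.294,.1095,-10 turn [ 0.0002  0.0001 -0.0001] shift [-0.05 -0.04  0.39]
```

```bash
python3 -m pendant '[[0,0,0.15,0,0,0],[0,0,0.12,0,0,0],[0,0,0.08,0,0,0],[0,0,0.03,0,0,0],[0,0,0,0,0,0]]'| sed -n 2,4p
python3 -m pendant '[[0,0,0.03,0,0,0],[0,0,0,0,0,0],[0,0,0,0,0,0]]'| sed -n 2,4p
```

```text
tool_pos: [0.4811, 0.2931, 0.1098]
eef_rot: [0.996, -0.087, -0.0, 0.0]
contact_force: [0.1, 0.1, -2.6]
tool_pos: [0.4814, 0.2932, 0.1095]
eef_rot: [0.996, -0.087, 0.0, -0.0]
contact_force: [-0.4, -0.5, -1.6]
```

```bash
python3 -m pendant '[[0,0,0.02,0,0,0],[0,0,0.02,0,0,0],[0,0,0,0,0,0]]'| sed -n 2,4p
python3 -m pendant '[[0,0,0,0,0,0],[0,0,0,0,0,0],[0,0,0,0,0,0],[0,0,0,0,0,0],[0,0,0,0,0,0]]' 1 | tail -2
python3 -m pendant '[[0,0,0,0,0,0],[0,0,-0.3,0,0,0],[0,0,-0.7,0,0,0],[0,0,-0.9,0,0,0],[0,0,-0.9,0,0,0]]' | sed -n 2p
python3 -m pendant '[[0,0,-0.9,0,0,0],[0,0,-0.3,0,0,0],[0,0,0,0,0,0],[0,0,0,0,0,0],[0,0,0,0,0,0]]' | sed -n 2p
python3 go.py .5798,.0388,.21,-10
python3 - <<'E'
from h import *
p,d=snap("scene"); cv2.imwrite("pics/s2.png",cv2.resize(p[20:280,230:500],None,fx=2.2,fy=2.2))
E
```

```text
tool_pos: [0.4816, 0.2931, 0.1094]
eef_rot: [0.996, -0.087, 0.001, -0.0]
contact_force: [-1.2, -0.7, 8.1]
opening: 0.914
finger_force: 0.0
tool_pos: [0.4809, 0.2929, 0.1791]
tool_pos: [0.4803, 0.2928, 0.207]
t 26.58 tcp [0.4803 0.2928 0.207 ] phi -10.0 tilt z [-0.002 -0.001 -1.   ] open 1.001 F [-0.8  0.3 -0.1] ff 0.0 q [-0.73  0.65  0.17  1.8  -0.16  0.7  -2.22]
.5798,.0388,.21,-10 turn [0.0005 0.0006 0.0001] shift [ 5.68  9.31 -0.12]
```

View pics/s2.png

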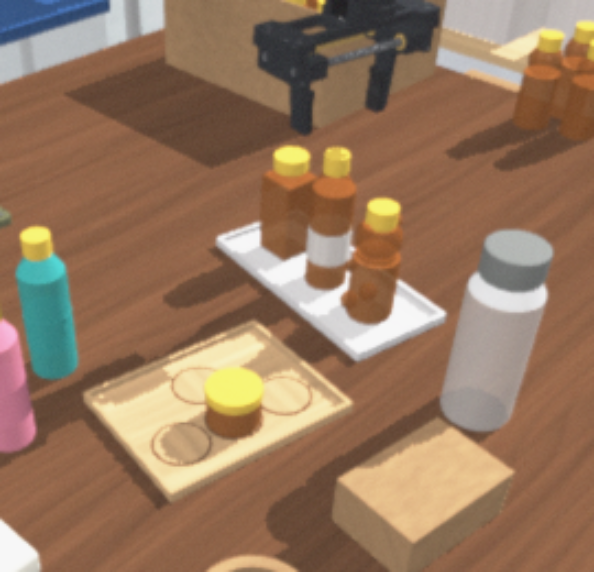

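All three bottles stand upright in the side tray (crop (290,200), (330,220), (372,260)) and the jar hasn't moved. Next, the jar.

```bash
python3 -m pendant '[[0.3,0.5,0,0,0,0],[0.5,0.8,0,0,0,0],[0.5,0.8,0,0,0,0],[0.5,0.8,0,0,0,0],[0.5,0.8,0,0,0,0]]' | sed -n 2p
python3 -m pendant '[[0.5,0.8,0,0,0,0],[0.5,0.8,0,0,0,0],[0.5,0.8,0,0,0,0],[0.5,0.8,0,0,0,0],[0.5,0.8,0,0,0,0]]' | sed -n 2p
python3 -m pendant '[[0.5,0.8,0,0,0,0],[0.4,0.6,0,0,0,0],[0.2,0.2,0.3,0,0,0],[0,0,0.8,0,0,0],[0,0,0.8,0,0,0]]' | sed -n 2p
python3 -m pendant '[[0,0,0.8,0,0,0],[0,0,0.6,0,0,0],[0,0,0,0,0,0],[0,0,0,0,0,0],[0,0,0,0,0,0]]' | sed -n 2p
python3 go.py .5798,.0388,.0245,-10
```

```text
tool_pos: [0.5213, 0.1908, 0.2068]
tool_pos: [0.5655, 0.0815, 0.2068]
tool_pos: [0.5863, 0.0387, 0.1593]
tool_pos: [0.5862, 0.0392, 0.1258]
t 28.3 tcp [0.5862 0.0392 0.1258] phi -10.0 tilt z [ 0.  0. -1.] open 0.999 F [-0.1  0.5 -0.5] ff 0.0 q [-0.2   0.8   0.09  1.79 -0.12  0.56 -1.77]
.5798,.0388,.0245,-10 turn [-0.0001 -0.      0.0002] shift [-0.25  0.06  4.05]
```

```bash
python3 -m pendant '[[-0.25,0.06,0.3,0,0,0],[0,0,0.8,0,0,0],[0,0,0.9,0,0,0],[0,0,0.9,0,0,0],[0,0,0.6,0,0,0]]' | sed -n 2p
python3 -m pendant '[[0,0,0.3,0,0,0],[0,0,0,0,0,0],[0,0,0,0,0,0]]' | sed -n 2,4p
python3 go.py .5798,.0388,.0245,-10
```

```text
tool_pos: [0.58, 0.0386, 0.0377]
tool_pos: [0.5804, 0.0383, 0.0315]
eef_rot: [0.996, -0.087, 0.001, -0.0]
contact_force: [-0.2, -0.1, 1.6]
t 28.97 tcp [0.5804 0.0383 0.0315] phi -10.0 tilt z [ 0.001  0.    -1.   ] open 1.0 F [-0.2 -0.1  1.6] ff 0.0 q [-0.18  0.94  0.06  1.83 -0.14  0.37 -1.76]
.5798,.0388,.0245,-10 turn [-0.0001 -0.0004  0.0001] shift [-0.03 -0.02  0.28]
```

```bash
python3 -m pendant '[[-0.03,-0.02,0.25,0,0,0],[0,0,0,0,0,0],[0,0,0,0,0,0],[0,0,0,0,0,0]]' | sed -n 2p
python3 -m pendant '[[0,0,0,0,0,0],[0,0,0,0,0,0],[0,0,0,0,0,0],[0,0,0,0,0,0],[0,0,0,0,0,0]]' -1 20 | tail -2
python3 -m pendant '[[0,0,0,0,0,0],[0,0,0,0,0,0],[0,0,0,0,0,0],[0,0,0,0,0,0]]' 
python3 -m pendant '[[0,0,-0.2,0,0,0],[0,0,-0.5,0,0,0],[0,0,-0.8,0,0,0],[0,0,-0.8,0,0,0],[0,0,-0.8,0,0,0]]' | sed -n 2p
python3 -m pendant '[[0,0,-0.6,0,0,0],[0,0,-0.3,0,0,0],[0,0,0,0,0,0],[0,0,0,0,0,0]]' 
python3 go.py .5305,-.288,.125,-10
```

```text
tool_pos: [0.5794, 0.0389, 0.025]
opening: 0.646
finger_force: 20.4
clock: 30.05
tool_pos: [0.5791, 0.0388, 0.0245]
eef_rot: [0.996, -0.087, 0.0, 0.0]
contact_force: [0.5, -0.4, 1.0]
opening: 0.648
finger_force: 20.0
tool_pos: [0.5789, 0.0388, 0.1036]
clock: 30.8
tool_pos: [0.579, 0.0389, 0.1248]
eef_rot: [0.996, -0.087, 0.0, -0.0]
contact_force: [-0.4, -0.3, -1.3]
opening: 0.645
finger_force: 20.0
t 30.8 tcp [0.579  0.0389 0.1248] phi -10.0 tilt z [ 0.001  0.    -1.   ] open 0.645 F [-0.4 -0.3 -1.3] ff 20.0 q [-0.2   0.79  0.09  1.81 -0.13  0.55 -1.77]
.5305,-.288,.125,-10 turn [-0.0001 -0.0002  0.0001] shift [ 3.600e-01  1.321e+01 -1.000e-02]
```

```bash
python3 -m pendant '[[0.02,0.3,0,0,0,0],[0.02,0.6,0,0,0,0],[0.02,0.8,0,0,0,0],[0.02,0.8,0,0,0,0],[0.02,0.8,0,0,0,0]]' | sed -n 2p
python3 -m pendant '[[0.02,0.8,0,0,0,0],[0.02,0.8,0,0,0,0],[0.02,0.8,0,0,0,0],[0.02,0.8,0,0,0,0],[0.02,0.8,0,0,0,0]]' | sed -n 2p
python3 -m pendant '[[0.02,0.8,0,0,0,0],[0.02,0.8,0,0,0,0],[0.02,0.8,0,0,0,0],[0.02,0.8,0,0,0,0],[0.02,0.8,0,0,0,0]]' | sed -n 2p
python3 -m pendant '[[0.02,0.8,0,0,0,0],[0.02,0.7,0,0,0,0],[0,0.4,0,0,0,0],[0,0,0,0,0,0],[0,0,0,0,0,0]]' | sed -n 2,6p
python3 go.py .5305,-.288,.0595,-10
python3 - <<'E'
from h import *
p,d=snap("scene"); cv2.imwrite("pics/s3.png",cv2.resize(p[180:340,80:340],None,fx=2.8,fy=2.8))
# pan centre from start picture: pan colour inside housing, two views
for n,roi in (("top",(180,280,405,485)),("scene",(215,325,125,250))):
    p=np.load(n+"0.npz")["p"]; a,b,c,e=roi; g=p[a:b,c:e].astype(int).mean(2); m=((g>228)&(g<247)).astype(np.uint8)
    m=cv2.morphologyEx(m,cv2.MORPH_OPEN,np.ones((5,5),np.uint8))
    k=max(comps(m,200),key=lambda t:t[1][4]); ct=max(cv2.findContours(k[0].astype(np.uint8),0,1)[0],key=cv2.contourArea)[:,0]+[c,a]
    w=onplane(n,cv2.convexHull(ct)[:,0],.04)[:,:2].astype(np.float32); print(n,k[1],cv2.minEnclosingCircle(w),cv2.fitEllipse(w*1000))
E
```

```text
tool_pos: [0.566, -0.0443, 0.1232]
tool_pos: [0.5509, -0.1433, 0.1232]
tool_pos: [0.5359, -0.242, 0.1231]
tool_pos: [0.5296, -0.2874, 0.1237]
eef_rot: [0.996, -0.087, -0.001, -0.0]
contact_force: [0.3, 0.8, -1.8]
opening: 0.647
finger_force: 20.0
t 32.47 tcp [ 0.5296 -0.2874  0.1237] phi -10.0 tilt z [-0.001  0.001 -1.   ] open 0.647 F [ 0.3  0.8 -1.8] ff 20.0 q [ 0.42  0.81  0.01  1.74 -0.01  0.6  -1.32]
.5305,-.288,.0595,-10 turn [-0.0003  0.0004 -0.0002] shift [0.04 0.02 2.57]
top [  15   13   55   55 2433] ((0.5313785076141357, -0.2877614200115204), 0.0656089335680008) ((531.298095703125, -286.43145751953125), (127.4096450805664, 128.61358642578125), 90.7999038696289)
scene [  31   27   73   55 3147] ((0.532294750213623, -0.2885533571243286), 0.06880687177181244) ((531.0972900390625, -286.41436767578125), (126.98101043701172, 134.7265167236328), 123.81559753417969)
```

View pics/s3.png

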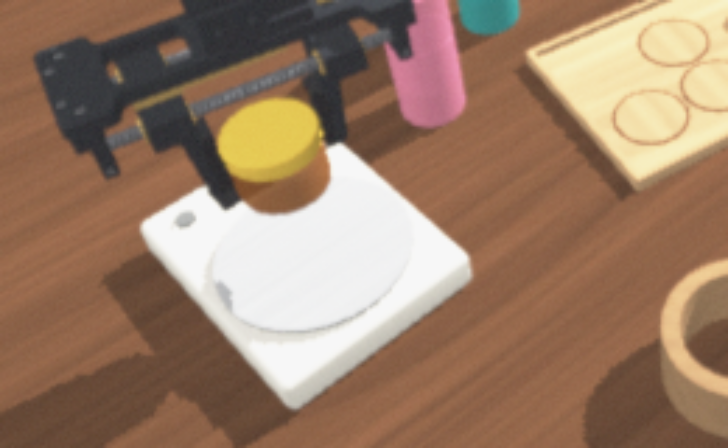

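The jar is held level above the pan and the pink bottle wasn't touched. Both views put the pan centre at (0.531, -0.286).

```bash
python3 -m pendant '[[0.06,-0.04,0.4,0,0,0],[0,0,0.6,0,0,0],[0,0,0.6,0,0,0],[0,0,0.5,0,0,0],[0,0,0.2,0,0,0]]' | sed -n 2p
python3 -m pendant '[[0,0,0.1,0,0,0],[0,0,0,0,0,0],[0,0,0,0,0,0]]' | sed -n 2,4p
python3 go.py .5312,-.2864,.0595,-10
```

```text
tool_pos: [0.5312, -0.2849, 0.0646]
tool_pos: [0.5323, -0.2869, 0.0648]
eef_rot: [0.996, -0.087, 0.0, 0.0]
contact_force: [0.5, -0.7, 0.2]
t 33.18 tcp [ 0.5323 -0.2869  0.0648] phi -10.0 tilt z [ 0.001 -0.    -1.   ] open 0.645 F [ 0.5 -0.7  0.2] ff 20.0 q [ 0.42  0.9   0.01  1.76 -0.01  0.48 -1.32]
.5312,-.2864,.0595,-10 turn [ 0.0001 -0.0003  0.0001] shift [-0.05 -0.01  0.21]
```

```bash
python3 -m pendant '[[-0.04,0,0.08,0,0,0],[0,0,0.06,0,0,0],[0,0,0.04,0,0,0],[0,0,0.02,0,0,0],[0,0,0,0,0,0]]' | sed -n 2,4p
python3 -m pendant '[[0,0,0.02,0,0,0],[0,0,0,0,0,0],[0,0,0,0,0,0]]' | sed -n 2,4p
```

```text
tool_pos: [0.5309, -0.2868, 0.0595]
eef_rot: [0.996, -0.087, 0.0, 0.0]
contact_force: [-0.9, -0.5, -0.4]
tool_pos: [0.5309, -0.2868, 0.0594]
eef_rot: [0.996, -0.087, 0.0, 0.0]
contact_force: [-1.5, 0.4, 3.5]
```

```bash
python3 -m pendant '[[0,0,0,0,0,0],[0,0,0,0,0,0],[0,0,0,0,0,0],[0,0,0,0,0,0],[0,0,0,0,0,0]]' 1 | tail -2
python3 -m pendant '[[0,0,-0.3,0,0,0],[0,0,-0.7,0,0,0],[0,0,-0.9,0,0,0],[0,0,-0.9,0,0,0],[0,0,-0.9,0,0,0]]' | sed -n 2p
python3 -m pendant '[[0,0,-0.9,0,0,0],[0,0,-0.9,0,0,0],[0,0,-0.5,0,0,0],[0,0,0,0,0,0],[0,0,0,0,0,0]]' | sed -n 2p
python3 go.py .4814,.2930,.21,-10
python3 - <<'E'
from h import *
p,d=snap("scene"); P=cloud("scene",d)
for m,s,c in comps(yellow(p),30):
    print(np.round(c),s[4],"ray@z.085",np.round(onplane("scene",c,.083)[0,:2],4), np.round(np.median(P[m],0),4))
cv2.imwrite("pics/s4.png",p)
E
```

```text
opening: 0.99
finger_force: 0.0
tool_pos: [0.5307, -0.2867, 0.1528]
tool_pos: [0.531, -0.2869, 0.2097]
t 35.1 tcp [ 0.531  -0.2869  0.2097] phi -10.0 tilt z [ 0.001 -0.001 -1.   ] open 1.0 F [0.2 0.5 0.4] ff 0.0 q [ 0.41  0.69  0.01  1.67 -0.01  0.78 -1.31]
.4814,.2930,.21,-10 turn [ 0.0001 -0.0005  0.    ] shift [-5.98e+00 -2.25e+01 -1.00e-02]
[362.   2.] 45 ray@z.085 [-0.1985  0.9697] [-0.0994  0.8571  0.1272]
[375.   5.] 65 ray@z.085 [-0.1344  0.9811] [-0.0327  0.8594  0.1294]
[350.   9.] 92 ray@z.085 [-0.172   0.8675] [-0.093   0.7797  0.1297]
[390.  13.] 112 ray@z.085 [-0.0279  0.9501] [0.0456 0.8507 0.1311]
[337.   9.] 33 ray@z.085 [-0.2102  0.8301] [-0.0977  0.7176  0.131 ]
[363.  14.] 89 ray@z.085 [-0.0932  0.8644] [-0.0238  0.7784  0.1291]
[377.  15.] 57 ray@z.085 [-0.0496  0.897 ] [0.0411 0.7864 0.1275]
[403.  13.] 54 ray@z.085 [0.0109 0.9895] [0.1051 0.8585 0.1341]
[379.  23.] 38 ray@z.085 [0.0157 0.8332] [0.1099 0.7165 0.1308]
[499.  40.] 120 ray@z.085 [0.4241 0.9972] [0.4786 0.8727 0.1244]
[479.  40.] 58 ray@z.085 [0.375  0.9508] [0.426  0.844  0.1248]
[362.  95.] 86 ray@z.085 [0.3621 0.3563] [0.4156 0.294  0.124 ]
[382.  95.] 91 ray@z.085 [0.4008 0.3972] [0.4911 0.2798 0.158 ]
[403. 120.] 100 ray@z.085 [0.5215 0.3354] [0.5707 0.2632 0.1324]
[246. 132.] 105 ray@z.085 [0.2902 0.0154] [ 0.3911 -0.0457  0.1543]
[222. 163.] 124 ray@z.085 [ 0.3562 -0.0965] [ 0.4498 -0.143   0.1553]
[189. 264.] 136 ray@z.085 [ 0.5602 -0.2981] [ 0.5579 -0.2982  0.0784]
```

View pics/s4.png

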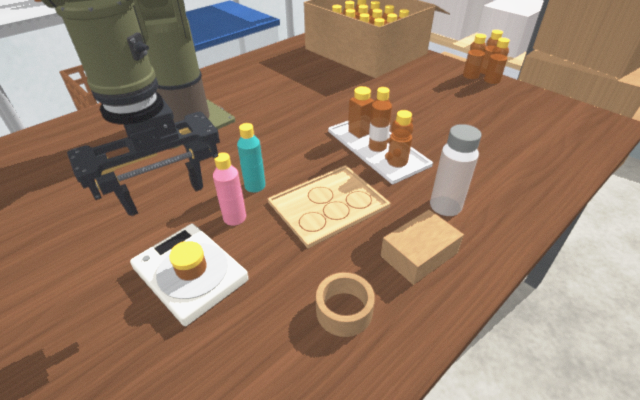

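The jar stands on the pan at (188,264) and the three bottles wait on the side tray. Moving back to the tall bottle, with a top-view check on the way.

```bash
python3 -m pendant '[[-0.1,-0.4,0,0,0,0],[-0.22,-0.8,0,0,0,0],[-0.22,-0.8,0,0,0,0],[-0.22,-0.8,0,0,0,0],[-0.22,-0.8,0,0,0,0]]' | sed -n 2p
python3 -m pendant '[[-0.22,-0.8,0,0,0,0],[-0.22,-0.8,0,0,0,0],[-0.22,-0.8,0,0,0,0],[-0.22,-0.8,0,0,0,0],[-0.22,-0.8,0,0,0,0]]' | sed -n 2p
python3 -m pendant '[[-0.22,-0.8,0,0,0,0],[-0.22,-0.8,0,0,0,0],[-0.22,-0.8,0,0,0,0],[-0.22,-0.8,0,0,0,0],[-0.22,-0.8,0,0,0,0]]' | sed -n 2p
python3 -m pendant '[[-0.22,-0.8,0,0,0,0],[-0.22,-0.8,0,0,0,0],[-0.22,-0.8,0,0,0,0],[-0.22,-0.8,0,0,0,0],[-0.22,-0.8,0,0,0,0]]' | sed -n 2p
python3 -m pendant '[[-0.22,-0.8,0,0,0,0],[-0.22,-0.8,0,0,0,0],[-0.22,-0.8,0,0,0,0],[-0.22,-0.8,0,0,0,0],[-0.22,-0.8,0,0,0,0]]' | sed -n 2p
python3 -m pendant '[[-0.22,-0.8,0,0,0,0],[-0.22,-0.8,0,0,0,0],[-0.2,-0.8,0,0,0,0],[-0.1,-0.4,0,0,0,0],[0,0,0,0,0,0]]' | sed -n 2p
python3 -m pendant '[[0,0,0,0,0,0],[0,0,0,0,0,0]]' | sed -n 2p
python3 go.py .4814,.2930,.1095,-10
python3 - <<'E'
from h import *
p,d=snap("top"); P=cloud("top",d)
q=P.reshape(-1,3); q=q[(np.hypot(q[:,0]-.531,q[:,1]+.286)<.06)&(q[:,2]>.06)]; t=q[q[:,2]>.078]
print("jar",len(t),cv2.minEnclosingCircle((t[:,:2]*1000).astype(np.float32)),np.median(t[:,2]))
E
```

```text
tool_pos: [0.5212, -0.1918, 0.2076]
tool_pos: [0.5113, -0.0886, 0.2078]
tool_pos: [0.5014, 0.0144, 0.2079]
tool_pos: [0.4915, 0.1174, 0.2078]
tool_pos: [0.4817, 0.2204, 0.2077]
tool_pos: [0.4755, 0.2944, 0.2079]
tool_pos: [0.4773, 0.2894, 0.2086]
t 37.82 tcp [0.4773 0.2894 0.2086] phi -10.1 tilt z [-0.001 -0.002 -1.   ] open 0.998 F [-0.2  0.6 -0. ] ff 0.0 q [-0.71  0.64  0.13  1.81 -0.12  0.7  -2.26]
.4814,.2930,.1095,-10 turn [ 0.0007  0.0001 -0.0005] shift [ 0.14 -0.17  3.96]
jar 558 ((531.5653076171875, -285.96295166015625), 29.13242530822754) 0.08472471533956405
```

The jar is centred on the pan to within 1 mm. Grasping the tall bottle now.

```bash
python3 -m pendant '[[0.14,-0.17,0,0,0,0],[0,0,0.4,0,0,0],[0,0,0.3,0,0,0],[0,0,0,0,0,0],[0,0,0,0,0,0]]' | sed -n 2p
python3 go.py .4814,.2930,.1095,-10
```

```text
tool_pos: [0.4809, 0.2943, 0.1905]
t 38.28 tcp [0.4809 0.2943 0.1905] phi -10.0 tilt z [-0.002 -0.001 -1.   ] open 1.0 F [ 1.  -0.5 -0. ] ff 0.0 q [-0.7   0.68  0.12  1.81 -0.12  0.66 -2.26]
.4814,.2930,.1095,-10 turn [ 0.0005  0.0005 -0.    ] shift [0.03 0.05 3.24]
```

```bash
python3 -m pendant '[[0,0,0.5,0,0,0],[0,0,0.8,0,0,0],[0,0,0.8,0,0,0],[0,0,0.6,0,0,0],[0,0,0.3,0,0,0]]' | sed -n 2p
python3 -m pendant '[[0,0,0,0,0,0],[0,0,0,0,0,0],[0,0,0,0,0,0]]' | sed -n 2,4p
python3 go.py .4814,.2930,.1095,-10
```

```text
tool_pos: [0.4806, 0.2943, 0.1148]
tool_pos: [0.4822, 0.2952, 0.1174]
eef_rot: [0.996, -0.087, 0.001, -0.001]
contact_force: [0.2, -0.2, 0.4]
t 38.95 tcp [0.4822 0.2952 0.1174] phi -10.0 tilt z [ 0.002  0.001 -1.   ] open 1.0 F [ 0.2 -0.2  0.4] ff 0.0 q [-0.69  0.79  0.09  1.86 -0.14  0.5  -2.24]
.4814,.2930,.1095,-10 turn [-0.0004 -0.0004  0.    ] shift [-0.02  0.09  0.31]
```

```bash
python3 -m pendant '[[-0.02,0.09,0.29,0,0,0],[0,0,0,0,0,0],[0,0,0,0,0,0],[0,0,0,0,0,0]]' | sed -n 2,4p
python3 -m pendant '[[0,0,0,0,0,0],[0,0,0,0,0,0],[0,0,0,0,0,0],[0,0,0,0,0,0],[0,0,0,0,0,0]]' -1 35 | tail -2
python3 -m pendant '[[0,0,0,0,0,0],[0,0,0,0,0,0],[0,0,0,0,0,0],[0,0,0,0,0,0],[0,0,0,0,0,0]]' 
python3 -m pendant '[[0,0,-0.2,0,0,0],[0,0,-0.5,0,0,0],[0,0,-0.7,0,0,0],[0,0,-0.7,0,0,0],[0,0,-0.3,0,0,0]]' | sed -n 2,4p
python3 go.py .4814,.2930,.1095,-10 .5691,-.022,.165,-10
```

```text
tool_pos: [0.4807, 0.2927, 0.1094]
eef_rot: [0.996, -0.087, 0.0, -0.0]
contact_force: [0.7, 0.7, 0.3]
opening: 0.644
finger_force: 0.0
clock: 40.12
tool_pos: [0.4806, 0.2928, 0.1092]
eef_rot: [0.996, -0.087, 0.0, -0.0]
contact_force: [0.0, -0.6, 0.0]
opening: 0.559
finger_force: 35.0
tool_pos: [0.4812, 0.2929, 0.1709]
eef_rot: [0.996, -0.087, 0.001, -0.001]
contact_force: [0.0, 0.4, -3.1]
t 40.53 tcp [0.4812 0.2929 0.1709] phi -10.0 tilt z [ 0.002  0.001 -1.   ] open 0.558 F [ 0.   0.4 -3.1] ff 35.0 q [-0.7   0.7   0.11  1.83 -0.13  0.61 -2.25]
.4814,.2930,.1095,-10 turn [-0.0004 -0.0005 -0.    ] shift [ 0.01 -0.01  2.46]
.5691,-.022,.165,-10 turn [-0.0004 -0.0005 -0.    ] shift [ 5.65 11.79  0.24]
```

```bash
python3 -m pendant '[[0,0.3,0,0,0,0],[0.1,0.6,0,0,0,0],[0.3,0.7,0,0,0,0],[0.4,0.7,0,0,0,0],[0.4,0.7,0,0,0,0]]' | sed -n 2p
python3 -m pendant '[[0.4,0.7,0,0,0,0],[0.4,0.7,0,0,0,0],[0.4,0.7,0,0,0,0],[0.4,0.7,0,0,0,0],[0.4,0.7,0,0,0,0]]'| sed -n 2p
python3 -m pendant '[[0.4,0.7,0,0,0,0],[0.4,0.7,0,0,0,0],[0.4,0.7,0,0,0,0],[0.4,0.7,0,0,0,0],[0.3,0.7,0,0,0,0]]'| sed -n 2p
python3 -m pendant '[[0.3,0.7,0,0,0,0],[0.2,0.6,0,0,0,0],[0.05,0.4,0,0,0,0],[0,0.1,0,0,0,0],[0,0,0,0,0,0]]'| sed -n 2p
python3 -m pendant '[[0,0,0,0,0,0],[0,0,0,0,0,0]]'| sed -n 2p
python3 go.py .5687,-.022,.1095,-10
```

```text
tool_pos: [0.4958, 0.2106, 0.1679]
tool_pos: [0.5297, 0.1156, 0.1678]
tool_pos: [0.5615, 0.0213, 0.1678]
tool_pos: [0.567, -0.0236, 0.1684]
tool_pos: [0.5682, -0.0206, 0.169]
t 42.37 tcp [ 0.5682 -0.0206  0.169 ] phi -9.9 tilt z [-0.001  0.001 -1.   ] open 0.559 F [ 0.2  0.  -2.9] ff 35.0 q [-0.06  0.71  0.03  1.81 -0.04  0.62 -1.75]
.5687,-.022,.1095,-10 turn [-0.0003  0.0002  0.0007] shift [0.03 0.05 2.38]
```

```bash
python3 -m pendant '[[0.02,0.05,0.4,0,0,0],[0,0,0.6,0,0,0],[0,0,0.6,0,0,0],[0,0,0.3,0,0,0],[0,0,0.1,0,0,0]]'| sed -n 2p
python3 -m pendant '[[0,0,0,0,0,0],[0,0,0,0,0,0],[0,0,0,0,0,0]]'| sed -n 2,4p
python3 go.py .5687,-.022,.1095,-10
```

```text
tool_pos: [0.5676, -0.0229, 0.1174]
tool_pos: [0.5695, -0.0235, 0.1198]
eef_rot: [0.996, -0.087, 0.001, -0.0]
contact_force: [0.1, -0.2, -3.0]
t 43.03 tcp [ 0.5695 -0.0235  0.1198] phi -10.0 tilt z [ 0.002 -0.    -1.   ] open 0.558 F [ 0.1 -0.2 -3. ] ff 35.0 q [-0.06  0.78  0.03  1.84 -0.04  0.51 -1.75]
.5687,-.022,.1095,-10 turn [-0.0001 -0.0005  0.0001] shift [-0.04 -0.06  0.41]
```

```bash
python3 -m pendant '[[-0.03,-0.05,0.15,0,0,0],[0,0,0.12,0,0,0],[0,0,0.08,0,0,0],[0,0,0.03,0,0,0],[0,0,0,0,0,0]]'| sed -n 2,4p
python3 -m pendant '[[0,0,0.02,0,0,0],[0,0,0,0,0,0],[0,0,0,0,0,0]]'| sed -n 2,4p
```

```text
tool_pos: [0.5681, -0.0222, 0.1094]
eef_rot: [0.996, -0.087, -0.0, 0.0]
contact_force: [0.0, 0.5, -4.1]
tool_pos: [0.5684, -0.0223, 0.1093]
eef_rot: [0.996, -0.087, 0.0, 0.0]
contact_force: [0.6, -0.2, -3.7]
```

```bash
python3 -m pendant '[[0,0,0.03,0,0,0],[0,0,0,0,0,0],[0,0,0,0,0,0]]'| sed -n 2,4p
python3 -m pendant '[[0,0,0.03,0,0,0],[0,0,0,0,0,0],[0,0,0,0,0,0]]'| sed -n 2,4p
```

```text
tool_pos: [0.5686, -0.0223, 0.1092]
eef_rot: [0.996, -0.087, 0.001, 0.0]
contact_force: [-1.0, 0.9, 4.3]
tool_pos: [0.5688, -0.0223, 0.1092]
eef_rot: [0.996, -0.087, 0.001, -0.0]
contact_force: [-3.1, -0.3, 11.7]
```

Contact made. Releasing, rising and going to the square bottle.

```bash
python3 -m pendant '[[0,0,-0.03,0,0,0],[0,0,0,0,0,0],[0,0,0,0,0,0],[0,0,0,0,0,0],[0,0,0,0,0,0]]' 1 | tail -2
python3 -m pendant '[[0,0,0,0,0,0],[0,0,-0.3,0,0,0],[0,0,-0.7,0,0,0],[0,0,-0.9,0,0,0],[0,0,-0.9,0,0,0]]' | sed -n 2p
python3 -m pendant '[[0,0,-0.9,0,0,0],[0,0,-0.5,0,0,0],[0,0,0,0,0,0],[0,0,0,0,0,0],[0,0,0,0,0,0]]' | sed -n 2p
python3 go.py .4014,.3107,.21,-7
```

```text
opening: 0.91
finger_force: 0.0
tool_pos: [0.5679, -0.0222, 0.1793]
tool_pos: [0.5676, -0.0222, 0.2128]
t 45.45 tcp [ 0.5676 -0.0222  0.2128] phi -10.0 tilt z [-0.002 -0.    -1.   ] open 0.997 F [-0.6 -0.1 -0.9] ff 0.0 q [-0.07  0.65  0.04  1.78 -0.04  0.72 -1.75]
.4014,.3107,.21,-7 turn [ 0.0001  0.0005 -0.0166] shift [ -8.22 -12.41   0.11]
```

```bash
python3 -m pendant '[[0,0,0,0,0,-0.0166],[-0.3,-0.4,0,0,0,0],[-0.5,-0.8,0,0,0,0],[-0.5,-0.8,0,0,0,0],[-0.5,-0.8,0,0,0,0]]' | sed -n 2p
python3 -m pendant '[[-0.55,-0.8,0,0,0,0],[-0.55,-0.8,0,0,0,0],[-0.55,-0.8,0,0,0,0],[-0.55,-0.8,0,0,0,0],[-0.55,-0.8,0,0,0,0]]' | sed -n 2p
python3 -m pendant '[[-0.55,-0.8,0,0,0,0],[-0.55,-0.8,0,0,0,0],[-0.55,-0.8,0,0,0,0],[-0.55,-0.8,0,0,0,0],[-0.55,-0.8,0,0,0,0]]' | sed -n 2p
python3 -m pendant '[[-0.5,-0.8,0,0,0,0],[-0.3,-0.6,0,0,0,0],[0,-0.2,0,0,0,0],[0,0,0,0,0,0],[0,0,0,0,0,0]]' | sed -n 2p
python3 -m pendant '[[0,0,0.4,0,0,0],[0,0,0.4,0,0,0],[0,0,0,0,0,0],[0,0,0,0,0,0]]' | sed -n 2p
python3 go.py .4014,.3107,.0755,-7
```

```text
tool_pos: [0.5304, 0.0541, 0.2124]
tool_pos: [0.474, 0.1619, 0.2126]
tool_pos: [0.4179, 0.2692, 0.2126]
tool_pos: [0.405, 0.3092, 0.2129]
tool_pos: [0.4054, 0.3084, 0.1931]
t 47.45 tcp [0.4054 0.3084 0.1931] phi -7.2 tilt z [-0.001 -0.002 -1.   ] open 0.996 F [ 0.2 -0.4  0. ] ff 0.0 q [-0.8   0.61  0.09  1.97 -0.09  0.57 -2.34]
.4014,.3107,.0755,-7 turn [ 0.0006  0.0002 -0.0009] shift [-0.17 -0.07  4.7 ]
```

```bash
python3 -m pendant '[[-0.17,-0.07,0.4,0,0,-0.001],[0,0,0.8,0,0,0],[0,0,0.9,0,0,0],[0,0,0.9,0,0,0],[0,0,0.8,0,0,0]]' | sed -n 2p
python3 -m pendant '[[0,0,0.4,0,0,0],[0,0,0.2,0,0,0],[0,0,0,0,0,0],[0,0,0,0,0,0]]' | sed -n 2,4p
python3 go.py .4014,.3107,.0755,-7
```

```text
tool_pos: [0.4018, 0.3119, 0.098]
tool_pos: [0.4017, 0.3124, 0.0841]
eef_rot: [0.998, -0.06, 0.0, -0.0]
contact_force: [-0.4, -0.3, -0.5]
t 48.2 tcp [0.4017 0.3124 0.0841] phi -6.9 tilt z [ 0.001  0.    -1.   ] open 1.0 F [-0.4 -0.3 -0.5] ff 0.0 q [-0.78  0.8   0.05  2.04 -0.11  0.3  -2.33]
.4014,.3107,.0755,-7 turn [-0.0002 -0.0003  0.0008] shift [-0.    0.07  0.34]
```

```bash
python3 -m pendant '[[0,0.06,0.32,0,0,0],[0,0,0,0,0,0],[0,0,0,0,0,0],[0,0,0,0,0,0]]' | sed -n 2,4p
python3 -m pendant '[[0,0,0,0,0,0],[0,0,0,0,0,0],[0,0,0,0,0,0],[0,0,0,0,0,0],[0,0,0,0,0,0]]' -1 30 | tail -2
python3 -m pendant '[[0,0,0,0,0,0],[0,0,0,0,0,0],[0,0,0,0,0,0],[0,0,0,0,0,0],[0,0,0,0,0,0]]' 
python3 -m pendant '[[0,0,-0.2,0,0,0],[0,0,-0.5,0,0,0],[0,0,-0.7,0,0,0],[0,0,-0.7,0,0,0],[0,0,-0.3,0,0,0]]' | sed -n 2,4p
python3 go.py .4014,.3107,.0755,-7 .5164,.0486,.14,-7
```

```text
tool_pos: [0.401, 0.311, 0.0757]
eef_rot: [0.998, -0.06, 0.0, -0.0]
contact_force: [0.8, 0.2, -0.1]
opening: 0.643
finger_force: 0.0
clock: 49.37
tool_pos: [0.4009, 0.3109, 0.0754]
eef_rot: [0.998, -0.06, 0.0, 0.0]
contact_force: [0.5, 0.2, 1.0]
opening: 0.563
finger_force: 30.0
tool_pos: [0.4014, 0.3111, 0.1371]
eef_rot: [0.998, -0.06, 0.001, -0.001]
contact_force: [-0.8, 0.3, -3.5]
t 49.78 tcp [0.4014 0.3111 0.1371] phi -6.8 tilt z [ 0.002  0.001 -1.   ] open 0.562 F [-0.8  0.3 -3.5] ff 30.0 q [-0.79  0.7   0.07  2.02 -0.1   0.42 -2.33]
.4014,.3107,.0755,-7 turn [-0.0004 -0.0004  0.0009] shift [0.   0.02 2.46]
.5164,.0486,.14,-7 turn [-0.0004 -0.0004  0.0009] shift [ 5.85  9.86 -0.12]
```

```bash
python3 -m pendant '[[0.1,0.2,0,0,0,0],[0.3,0.5,0,0,0,0],[0.4,0.7,0,0,0,0],[0.4,0.7,0,0,0,0],[0.4,0.7,0,0,0,0]]' | sed -n 2p
python3 -m pendant '[[0.4,0.7,0,0,0,0],[0.4,0.7,0,0,0,0],[0.4,0.7,0,0,0,0],[0.4,0.7,0,0,0,0],[0.4,0.7,0,0,0,0]]'| sed -n 2p
python3 -m pendant '[[0.4,0.7,0,0,0,0],[0.4,0.7,0,0,0,0],[0.4,0.7,0,0,0,0],[0.4,0.7,0,0,0,0],[0.2,0.3,0,0,0,0]]'| sed -n 2p
python3 -m pendant '[[0.05,0,0,0,0,0],[0,0,0,0,0,0],[0,0,0,0,0,0],[0,0,0,0,0,0]]'| sed -n 2p
python3 go.py .5164,.0486,.0755,-7
```

```text
tool_pos: [0.432, 0.2351, 0.1345]
tool_pos: [0.4711, 0.1421, 0.1345]
tool_pos: [0.5071, 0.0575, 0.1345]
tool_pos: [0.5076, 0.0631, 0.1352]
t 51.37 tcp [0.5076 0.0631 0.1352] phi -6.7 tilt z [-0.001  0.001 -1.   ] open 0.56 F [-0.3 -0.4 -2.6] ff 30.0 q [-0.2   0.71 -0.02  2.    0.03  0.43 -1.93]
.5164,.0486,.0755,-7 turn [-0.0002  0.0003  0.0018] shift [0.42 0.53 2.39]
```

```bash
python3 -m pendant '[[0.2,0.25,0,0,0,0.001],[0.2,0.25,0,0,0,0],[0,0,0.3,0,0,0],[0,0,0.5,0,0,0],[0,0,0.4,0,0,0]]'| sed -n 2p
python3 -m pendant '[[0,0,0,0,0,0],[0,0,0,0,0,0],[0,0,0,0,0,0]]'| sed -n 2p
python3 go.py .5164,.0486,.0755,-7
```

```text
tool_pos: [0.5169, 0.0474, 0.1046]
tool_pos: [0.5168, 0.0478, 0.1054]
t 52.03 tcp [0.5168 0.0478 0.1054] phi -7.0 tilt z [ 0. -0. -1.] open 0.56 F [ 0.9 -0.2 -3.1] ff 30.0 q [-0.17  0.77 -0.02  2.    0.04  0.38 -1.91]
.5164,.0486,.0755,-7 turn [ 0. -0. -0.] shift [-0.02 -0.03  1.2 ]
```

```bash
python3 -m pendant '[[-0.02,-0.03,0.3,0,0,0],[0,0,0.4,0,0,0],[0,0,0.3,0,0,0],[0,0,0.1,0,0,0],[0,0,0,0,0,0]]'| sed -n 2p
python3 -m pendant '[[0,0,0.05,0,0,0],[0,0,0,0,0,0],[0,0,0,0,0,0]]'| sed -n 2,4p
python3 go.py .5164,.0486,.0755,-7
```

```text
tool_pos: [0.5156, 0.0485, 0.0769]
tool_pos: [0.5165, 0.0486, 0.0769]
eef_rot: [0.998, -0.061, 0.0, -0.0]
contact_force: [-1.2, -0.5, -3.1]
t 52.7 tcp [0.5165 0.0486 0.0769] phi -7.0 tilt z [ 0.001 -0.    -1.   ] open 0.564 F [-1.2 -0.5 -3.1] ff 30.0 q [-0.17  0.82 -0.02  2.01  0.04  0.31 -1.92]
.5164,.0486,.0755,-7 turn [-0.     -0.0002 -0.    ] shift [-0.   -0.    0.05]
```

```bash
python3 -m pendant '[[0,0,0.04,0,0,0],[0,0,0.03,0,0,0],[0,0,0,0,0,0]]'| sed -n 2,4p
python3 -m pendant '[[0,0,0.02,0,0,0],[0,0,0,0,0,0],[0,0,0,0,0,0]]'| sed -n 2,4p
```

```text
tool_pos: [0.5166, 0.0485, 0.0754]
eef_rot: [0.998, -0.061, 0.0, -0.0]
contact_force: [-0.5, 0.7, 1.9]
tool_pos: [0.5166, 0.0486, 0.0754]
eef_rot: [0.998, -0.061, 0.001, -0.0]
contact_force: [-1.2, 0.0, 7.5]
```

```bash
python3 -m pendant '[[0,0,0,0,0,0],[0,0,0,0,0,0],[0,0,0,0,0,0],[0,0,0,0,0,0],[0,0,0,0,0,0]]' 1 | tail -2
python3 -m pendant '[[0,0,0,0,0,0],[0,0,-0.3,0,0,0],[0,0,-0.7,0,0,0],[0,0,-0.9,0,0,0],[0,0,-0.9,0,0,0]]' | sed -n 2p
python3 -m pendant '[[0,0,-0.9,0,0,0],[0,0,-0.9,0,0,0],[0,0,-0.7,0,0,0],[0,0,0,0,0,0],[0,0,0,0,0,0]]' | sed -n 2p
python3 go.py .5604,.2786,.205,35.5
```

```text
opening: 0.921
finger_force: 0.0
tool_pos: [0.5158, 0.0485, 0.1453]
tool_pos: [0.5168, 0.0486, 0.208]
t 54.45 tcp [0.5168 0.0486 0.208 ] phi -7.0 tilt z [ 0.002  0.    -1.   ] open 0.997 F [ 0.4  0.4 -0.9] ff 0.0 q [-0.17  0.59 -0.03  1.92  0.03  0.62 -1.9 ]
.5604,.2786,.205,35.5 turn [ 1.000e-04 -8.000e-04 -2.361e-01] shift [ 6.76 -6.48  0.12]
```

```bash
python3 -m pendant '[[0,0,0,0,0,-0.034],[0,0,0,0,0,-0.034],[0,0,0,0,0,-0.034],[0,0,0,0,0,-0.034],[0,0,0,0,0,-0.034]]' | sed -n 2p
python3 -m pendant '[[0,0,0,0,0,-0.034],[0,0,0,0,0,-0.032],[0.4,-0.4,0,0,0,0],[0.7,-0.7,0,0,0,0],[0.7,-0.7,0,0,0,0]]' | sed -n 2p
python3 -m pendant '[[0.75,-0.7,0,0,0,0],[0.75,-0.7,0,0,0,0],[0.75,-0.7,0,0,0,0],[0.75,-0.7,0,0,0,0],[0.75,-0.7,0,0,0,0]]' | sed -n 2p
python3 -m pendant '[[0.7,-0.7,0,0,0,0],[0.5,-0.5,0,0,0,0],[0,0,0,0,0,0],[0,0,0,0,0,0],[0,0,0,0,0,0]]' | sed -n 2p
python3 go.py .5604,.2786,.0864,35.5
```

```text
tool_pos: [0.5153, 0.0484, 0.2057]
tool_pos: [0.5261, 0.1107, 0.2056]
tool_pos: [0.5515, 0.2378, 0.2054]
tool_pos: [0.5589, 0.2767, 0.2059]
t 56.12 tcp [0.5589 0.2767 0.2059] phi 35.4 tilt z [-0.002 -0.003 -1.   ] open 0.997 F [-0.6 -0.4 -0.2] ff 0.0 q [-0.42  0.73 -0.21  1.6   0.19  0.84 -1.66]
.5604,.2786,.0864,35.5 turn [ 0.0004  0.001  -0.0005] shift [ 0.09 -0.03  4.78]
```

```bash
python3 -m pendant '[[0.06,-0.02,0.4,0,0,0],[0,0,0.8,0,0,0],[0,0,0.4,0,0,0],[0,0,0,0,0,0],[0,0,0,0,0,0]]' | sed -n 2p
python3 go.py .5604,.2786,.0864,35.5
```

```text
tool_pos: [0.56, 0.279, 0.1662]
t 56.53 tcp [0.56   0.279  0.1662] phi 35.4 tilt z [-0.002 -0.001 -1.   ] open 1.001 F [-0.2  0.3 -0.4] ff 0.0 q [-0.42  0.78 -0.2   1.63  0.21  0.76 -1.68]
.5604,.2786,.0864,35.5 turn [ 0.0001  0.0007 -0.0004] shift [0.   0.02 3.19]
```

```bash
python3 -m pendant '[[0,0.02,0.5,0,0,0],[0,0,0.8,0,0,0],[0,0,0.8,0,0,0],[0,0,0.6,0,0,0],[0,0,0.3,0,0,0]]' | sed -n 2p
python3 -m pendant '[[0,0,0,0,0,0],[0,0,0,0,0,0],[0,0,0,0,0,0]]' | sed -n 2p
python3 go.py .5604,.2786,.0864,35.5
```

```text
tool_pos: [0.5603, 0.2792, 0.0909]
tool_pos: [0.5615, 0.2802, 0.0933]
t 57.2 tcp [0.5615 0.2802 0.0933] phi 35.5 tilt z [ 0.002  0.001 -1.   ] open 0.996 F [ 0.6  0.  -0.3] ff 0.0 q [-0.44  0.88 -0.18  1.67  0.24  0.61 -1.7 ]
.5604,.2786,.0864,35.5 turn [ 0.0001 -0.0008 -0.0002] shift [-0.07  0.02  0.27]
```

```bash
python3 -m pendant '[[-0.06,0.02,0.27,0,0,0],[0,0,0,0,0,0],[0,0,0,0,0,0],[0,0,0,0,0,0]]' | sed -n 2,4p
python3 -m pendant '[[0,0,0,0,0,0],[0,0,0,0,0,0],[0,0,0,0,0,0],[0,0,0,0,0,0],[0,0,0,0,0,0]]' -1 30 | tail -2
python3 -m pendant '[[0,0,0,0,0,0],[0,0,0,0,0,0],[0,0,0,0,0,0],[0,0,0,0,0,0],[0,0,0,0,0,0]]' 
python3 -m pendant '[[0,0,-0.2,0,0,0],[0,0,-0.5,0,0,0],[0,0,-0.7,0,0,0],[0,0,-0.7,0,0,0],[0,0,-0.3,0,0,0]]' | sed -n 2,4p
python3 go.py .5604,.2786,.0864,35.5 .5903,.1001,.15,35.5
```

```text
tool_pos: [0.5598, 0.2784, 0.0854]
eef_rot: [0.952, 0.305, 0.0, 0.0]
contact_force: [-0.9, 0.9, -0.5]
opening: 0.643
finger_force: 0.0
clock: 58.37
tool_pos: [0.5599, 0.2782, 0.0852]
eef_rot: [0.952, 0.305, 0.0, 0.0]
contact_force: [0.2, -1.3, 0.7]
opening: 0.55
finger_force: 30.0
tool_pos: [0.5604, 0.2793, 0.1479]
eef_rot: [0.952, 0.305, 0.001, -0.001]
contact_force: [1.2, 0.2, -3.9]
t 58.78 tcp [0.5604 0.2793 0.1479] phi 35.5 tilt z [ 0.003  0.002 -1.   ] open 0.547 F [ 1.2  0.2 -3.9] ff 30.0 q [-0.43  0.8  -0.2   1.65  0.22  0.71 -1.68]
.5604,.2786,.0864,35.5 turn [-0.     -0.001  -0.0001] shift [-0.02  0.02  2.46]
.5903,.1001,.15,35.5 turn [-0.     -0.001  -0.0001] shift [-3.19  6.53 -0.09]
```

```bash
python3 -m pendant '[[-0.1,0.2,0,0,0,0],[-0.2,0.4,0,0,0,0],[-0.25,0.55,0,0,0,0],[-0.25,0.55,0,0,0,0],[-0.25,0.55,0,0,0,0]]' | sed -n 2p
python3 -m pendant '[[-0.3,0.55,0,0,0,0],[-0.3,0.55,0,0,0,0],[-0.3,0.55,0,0,0,0],[-0.3,0.55,0,0,0,0],[-0.3,0.55,0,0,0,0]]'| sed -n 2p
python3 -m pendant '[[-0.25,0.5,0,0,0,0],[-0.2,0.4,0,0,0,0],[-0.1,0.3,0,0,0,0],[0,0.15,0,0,0,0],[0,0,0,0,0,0]]'| sed -n 2p
python3 -m pendant '[[0,0,0,0,0,0],[0,0,0,0,0,0]]'| sed -n 2p
python3 go.py .5903,.1001,.0853,35.5
```

```text
tool_pos: [0.5702, 0.2146, 0.1438]
tool_pos: [0.5793, 0.1368, 0.1438]
tool_pos: [0.5893, 0.1032, 0.1451]
tool_pos: [0.5885, 0.1057, 0.1452]
t 60.2 tcp [0.5885 0.1057 0.1452] phi 35.6 tilt z [ 0.     0.001 -1.   ] open 0.552 F [-0.4  0.3 -4.7] ff 30.0 q [-0.12  0.78 -0.23  1.73  0.26  0.66 -1.45]
.5903,.1001,.0853,35.5 turn [-0.0003 -0.0002  0.0004] shift [-0.07  0.22  2.4 ]
```

```bash
python3 -m pendant '[[-0.07,0.22,0,0,0,0],[0,0,0.3,0,0,0],[0,0,0.5,0,0,0],[0,0,0.4,0,0,0],[0,0,0,0,0,0]]'| sed -n 2p
python3 -m pendant '[[0,0,0,0,0,0],[0,0,0,0,0,0],[0,0,0,0,0,0]]'| sed -n 2p
python3 go.py .5903,.1001,.0853,35.5
```

```text
tool_pos: [0.5888, 0.0983, 0.1128]
tool_pos: [0.5909, 0.0989, 0.1157]
t 60.87 tcp [0.5909 0.0989 0.1157] phi 35.5 tilt z [ 0.001  0.    -1.   ] open 0.549 F [-0.5 -1.  -4.1] ff 30.0 q [-0.12  0.82 -0.21  1.75  0.28  0.6  -1.45]
.5903,.1001,.0853,35.5 turn [ 0.0001 -0.0003 -0.0001] shift [ 0.01 -0.05  1.21]
```

```bash
python3 -m pendant '[[0,-0.04,0.3,0,0,0],[0,0,0.4,0,0,0],[0,0,0.25,0,0,0],[0,0,0.1,0,0,0],[0,0,0,0,0,0]]'| sed -n 2p
python3 -m pendant '[[0,0,0.05,0,0,0],[0,0,0,0,0,0],[0,0,0,0,0,0]]'| sed -n 2,4p
python3 go.py .5903,.1001,.0853,35.5
```

```text
tool_pos: [0.5891, 0.0993, 0.0877]
tool_pos: [0.5901, 0.0995, 0.0879]
eef_rot: [0.952, 0.305, 0.0, 0.0]
contact_force: [-0.4, -0.5, -5.1]
t 61.53 tcp [0.5901 0.0995 0.0879] phi 35.5 tilt z [ 0.001  0.    -1.   ] open 0.547 F [-0.4 -0.5 -5.1] ff 30.0 q [-0.13  0.86 -0.2   1.76  0.29  0.54 -1.47]
.5903,.1001,.0853,35.5 turn [ 0.0001 -0.0001 -0.0001] shift [ 0.02 -0.02  0.1 ]
```

```bash
python3 -m pendant '[[0.01,-0.02,0.06,0,0,0],[0,0,0.04,0,0,0],[0,0,0.02,0,0,0],[0,0,0,0,0,0]]'| sed -n 2,4p
python3 -m pendant '[[0,0,0.02,0,0,0],[0,0,0,0,0,0],[0,0,0,0,0,0]]'| sed -n 2,4p
```

```text
tool_pos: [0.5902, 0.1003, 0.0852]
eef_rot: [0.952, 0.305, 0.001, 0.0]
contact_force: [-0.8, 0.8, -1.0]
tool_pos: [0.5904, 0.1002, 0.0851]
eef_rot: [0.952, 0.305, 0.001, 0.0]
contact_force: [-1.0, 0.1, 6.0]
```

Seated. Releasing, rising, retreating toward the robot, then checking.

```bash
python3 -m pendant '[[0,0,0,0,0,0],[0,0,0,0,0,0],[0,0,0,0,0,0],[0,0,0,0,0,0],[0,0,0,0,0,0]]' 1 | tail -2
python3 -m pendant '[[0,0,0,0,0,0],[0,0,-0.3,0,0,0],[0,0,-0.7,0,0,0],[0,0,-0.9,0,0,0],[0,0,-0.9,0,0,0]]' | sed -n 2p
python3 -m pendant '[[0,0,-0.9,0,0,0],[0,0,-0.9,0,0,0],[0,0,-0.9,0,0,0],[0,0,-0.4,0,0,0],[0,0,0,0,0,0]]' | sed -n 2p
python3 -m pendant '[[0.2,-0.8,0,0,0,0],[0.2,-0.8,0,0,0,0],[0.2,-0.8,0,0,0,0],[0.2,-0.8,0,0,0,0],[0.2,-0.8,0,0,0,0]]' | sed -n 2p
python3 -m pendant '[[0.2,-0.8,0,0,0,0],[0.2,-0.8,0,0,0,0],[0.2,-0.8,0,0,0,0],[0,0,0,0,0,0],[0,0,0,0,0,0]]' | sed -n 2p
cat > fin.py <<'E'
from h import *
p,d=snap("top"); P=cloud("top",d); q=P.reshape(-1,3)
for nm,x,y,a,b in (("bear",.5909,.1003,.140,.155),("tall",.5696,-.0217,.166,.18),("square",.5164,.0483,.130,.142),("jar",.5312,-.2864,.079,.092)):
    for z in ("0","1"):
        Q=q if z=="1" else cloud("top",np.load("top0.npz")["d"]).reshape(-1,3)
        t=Q[(np.hypot(Q[:,0]-x,Q[:,1]-y)<.035)&(Q[:,2]>a)&(Q[:,2]<b)]
        if len(t): print(nm,z,len(t),np.round((t.min(0)+t.max(0))[:2]/2,4),np.round(t.mean(0)[:2],4))
cv2.imwrite("pics/t9.png",p); s=snap("scene")[0]; cv2.imwrite("pics/s9.png",s)
E
python3 fin.py
```

```text
opening: 0.904
finger_force: 0.0
tool_pos: [0.5894, 0.1, 0.1551]
tool_pos: [0.5913, 0.1005, 0.2345]
tool_pos: [0.5508, 0.1964, 0.2301]
tool_pos: [0.5283, 0.2542, 0.2304]
bear 0 195 [0.5909 0.1004] [0.5904 0.1007]
bear 1 188 [0.5909 0.1014] [0.5903 0.1013]
tall 0 154 [ 0.5697 -0.0217] [ 0.5696 -0.0221]
tall 1 153 [ 0.5695 -0.0217] [ 0.5696 -0.0219]
square 0 292 [0.5164 0.0484] [0.5163 0.0495]
square 1 290 [0.5165 0.0483] [0.5168 0.0487]
jar 1 550 [ 0.5318 -0.2864] [ 0.5313 -0.2855]
```

View pics/s9.png

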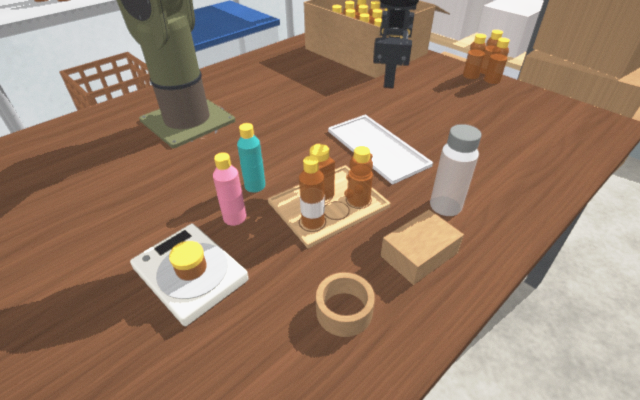

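The jar is on the pan at (188,262). The three bottles stand on their marks within about 1 mm of their start, the bystanders are unmoved, and the arm is clear. Handing in.

```bash
python3 -m pendant '[[0,0,0,0,0,0],[0,0,0,0,0,0],[0,0,0,0,0,0]]' | head -2; python3 -c "
from plant import r
print(r.finish_job())"
```

```text
clock: 64.55
tool_pos: [0.53, 0.2525, 0.2316]
the job is handed in; nothing more can be done
None
```

The job is handed in at 64.6 s of the 144 s allowed: in the last check the jar stands about 1 mm from the pan's centre, and all three bottles are back in the stock tray about 1 mm from where they started; the hand-in returned no verdict.

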